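Show a glass scale slide to the label reader

ROBOT

A 6-joint arm with a two-finger parallel gripper is mounted at the origin on a cart in front of the work surface, level with it; the furniture and walls round the work are solid. World frame = base frame: x ahead of the robot, y to its left, z up, the work surface at z = 0. Lengths are in m, angles in rad, forces in N, time in s.
With the tool pointing down it reaches from about 0.3 to 0.775 m from the base axis. Payload 14.6 kg.
Tool frame: the origin (TCP) lies at the very end of the fingers, on their centre line; the grasp point (between the pads) lies ctrl.tcp_to_grasp behind it (ctrl.tcp_to_grasp is the distance from the TCP to the grasp point, in m); x points along the fingers, y is the direction in which the jaws open and shut, and the axes are right-handed (so a half turn about x gives the same grasp; the last joint's range is limited). The gripper opens to 94 mm and grips with 3 to 60 N. Pads are 16 mm wide; open, the fingers measure 119 mm over their backs; the gripper's body (75 mm by 177 mm) begins 78 mm behind the grasp point.
Start: joints at [-1.392, 0.3, 1.521, -0, 1.321, -0.067], TCP at [0.134, -0.533, 0.205] pointing down, gripper open.
Joint ranges: [-3.03, 3.03], [-0.79, 2.21], [0.23, 2.52], [-1.04, 4.18], [0, 3.07], [-2.55, 2.55]. Speed limits (rad/s): [2.22, 2.22, 2.57, 3.14, 3.14, 3.14].

INTERFACE

Orientations are given as [roll, pitch, yaw] about the fixed x, y, z axes, in that order (R = Rz(yaw) Ry(pitch) Rx(roll)).
In Python, from station import ctrl gives the robot as it stands.
- The arm moves only by the tool play_rows, never from a script. Its argument "increments" is a list that holds one entry, the list of rows, each a list of 5 numbers: the closure in counts, from 0 (fully open) to 255 (shut), then the shift along the tool's x, y, z in cm, then the turn about the tool's x in degrees. A call has 1 to 12 rows; each row shifts and turns the commanded pose from where the row before left it, along the tool's axes as they then stand; what a row does not reach is not made up. A row lasts 1/12 s, in which the tool goes at most 41.7 mm and 7.16 degrees, less where a joint would pass 70% of its speed; a pose out of reach is approached as far as the arm can. A call is refused whole if a number of a shift passes 4.17 or a number of a turn 7.16, either way. A call with a gripper value outside its range is refused whole. The fingers move at their own pace and stop on an object; "newtons" is the grip in N (left out, the last holds). Time passes only in rows, so rows that do not move let the fingers close. It gives the time, the measured TCP pose, the force and the opening at its end, in the units of the state.
- ctrl.get_obs(): the state, without advancing time (a new reading comes with each control period).
- ctrl.camera(name): name is "side" or "top" or "wrist"; returns the picture (480x640x3 uint8, red, green, blue); there is no depth.
- ctrl.calibration(name): a dict with "fx", "fy", "cx", "cy" (pixels), "rvec" (rotation vector, rad) and "tvec" (3), from world to camera coordinates, as OpenCV has them; the wrist camera has in their place "T_tool_cam" (4x4, takes a point from camera to tool coordinates, whose origin is the TCP and whose axes are the tool frame's). Camera axes: x right, y down, z forward; pixel columns grow to the right and rows downward; lengths in m; the calibration is good to about 2 mm. A picture is of the moment at which its call begins: read the wrist's pose just before it. calibration takes no time and is no camera call.
- ctrl.hand_in(): hands the job in, once; it reports no verdict.
The state is a dict: "time_s": time; "qpos": joint angles; "joint_vel": joint speeds; "tau": joint torques, N m; "ee_pos": TCP position; "eef_rot": TCP orientation; "force": force on the tool from outside, world axes, zero at the start; "moment": the same for the moment, N m; "grip_width": finger opening in m.
Only numpy, scipy, OpenCV 4.12 (cv2) and the standard library are available. Lean on these libraries where they do the work, as an engineer would, in place of code of your own. Each camera call takes 0.05 s, during which the arm holds its last target.

TASK

Log the glass scale slide: first slide the reader's lamp dimmer to the green mark so the glass will not glare. Then find the slide's frosted end by its small corner notch, grip it there (fingers only on the bare frosted tab, never on the label or the clear glass), lift it out of its stand and present it label up: the label square to the reader's sloping window, about 15 cm in front of it. Finish still holding the slide steady in that pose, and leave the ring gauge, oil tin and micrometer where they are.

Things in the scene. Friction and masses are not known exactly. Their poses are not given: they have to be found in the camera images.
- slide: Glass slide 120 long x 8 thick x 36 mm high, 86 g, standing on a long edge in the blue stand. Origin: middle of the lower edge; x along the length, y out of the label face, z to the top edge. x = 28 to 60 mm is the bare white frosted tab, the only place to hold; its top corner (+x, +z) has a 7 x 7 mm notch. Facing the label, notch up, the notched end is on the left
- grip_zone (a point): Centre of the bare frosted tab (x 44 mm, mid thickness, 18 mm above the slide's lower edge); axes as the slide's
- label (a point): Centre of the label on the slide's +y face (x 15 mm, 18 mm above the slide's lower edge); axes as the slide's, so y points straight out of the label
- label_panel: Part of the slide, x = 2 to 28 mm: frosted, with a white label with an orange band and black code dots on the +y face only. Same origin and axes as the slide
- clear_glass: Part of the slide, x = -60 to 2 mm: clear glass with fine graduation lines. Same origin and axes as the slide
- stand: Fixed blue block 44 x 46 x 20 mm, slot along its x 9.5 mm wide, 12 mm deep, open at both ends; origin centre of underside. The slide stands in the slot, both ends overhanging the block by 38 mm, lower edge 8 mm and top edge 44 mm above the desk; it lifts straight out
- reader: Fixed label reader: grey base 120 x 240 mm, top 24 mm above the desk; origin centre of underside; x points from its front to its rear, y to the left of one who faces its front. A 16 mm column at the left rear (x 45, y 111 mm) rises to 360 mm and carries the read head at y 80 mm; the dimmer is on the right part (y -90 to -30 mm)
- reader_head: Read head, a grey box 62 x 46 x 44 mm with a black window ringed by white lamps. Origin: centre of the window, 286 mm above the desk. Its x axis points backward out of the rear; it looks along -x, 45 degrees downward, towards the front of the reader. The label's outward normal has to point along this +x
- reading_spot (a point): The point 150 mm in front of the window on its optical axis, about 180 mm above the desk, where the centre of the label belongs; axes as the read head's
- dimmer (a joint): Lamp dimmer position in m, 0 to 0.060, growing along the reader's +y (towards the column's end of the base); stays where it is left, about 1.5 N of friction; the green mark is at 0.042
- dimmer_cap (a point): Centre of the black dimmer cap with a white line on top; the cap is 18 mm (reader's x) x 14 mm (reader's y, the travel) x 20 mm high, its top 10 mm above this point, its underside 4 mm above the base; axes as the reader's
- dimmer_mark (a point): Where dimmer_cap is when the dimmer is at the green mark, an 11 x 4 mm green line on the light scale plate beside the slot, on the reader's rear (+x) side; the cap's white line then points along it
- ring_gauge: Bystander: knurled steel ring, 54 mm across, 18 mm high; origin centre of underside
- oil_pot: Bystander: small round tin with lid, 51 mm across, 36 mm high; origin centre of underside
- micrometer: Bystander: micrometer lying flat, 46 x 140 x 14 mm; origin centre of underside
Things that resemble listed ones, but are neither listed nor needed, are in the scene too. Several things have the shape of the slide; the one meant has the colours described above. Of the things like the stand, leave any that is black; of the rest the larger one is meant.

How it is judged:
By the outcome, as a careful person would: the job done as asked, in the order asked, and still so for the second after the job is handed in, while the arm keeps its last pose, push and grip.
It also fails if it takes over 54 s, if anything falls off the work surface, if the arm or the gripper's body presses on something with over 40 N, if the wrist force passes 120 N, or if a joint passes its speed limit or range.

## Working session

There is one attempt and no reset: what is moved stays moved. The work goes in short steps, Python scripts to look and compute and a tool call to move; the robot and the scene stay as the last step left them, time stands still between calls to the robot, and variables do not carry over. Pictures are saved under pics/ and viewed, and the job is handed in when it is done.

Besides the shell and the picture viewer there is one more tool, called after ">>>" as name(argument=value, ...) on one line, values as JSON. play_rows: Moves the arm, as the interface text tells. Its arguments: {"type":"object","properties":{"increments":{"type":"array"},"newtons":{"type":"number"}},"required":["increments"]}

```bash
ls; mkdir -p pics
python3 - <<'E'
from station import ctrl
import cv2
for n in ["side","top","wrist"]:
    o=ctrl.get_obs()
    im=ctrl.camera(n); cv2.imwrite(f"pics/{n}0.png",im[:,:,::-1])
    print(n,ctrl.calibration(n))
print(o, ctrl.tcp_to_grasp)
E
```

```text
pics
side {'fx': 609.7862051332812, 'fy': 609.7862051332812, 'cx': 335.02074114290156, 'cy': 231.68957476691392, 'rvec': array([ 1.24210072e-03, -2.65445520e+00,  1.65428991e+00]), 'tvec': array([0.57566485, 0.09247343, 1.37501761])}
top {'fx': 596.6046192910203, 'fy': 596.6046192910203, 'cx': 323.201202590885, 'cy': 236.96225129065988, 'rvec': array([ 2.18149507, -2.14205193,  0.16301151]), 'tvec': array([0.13221217, 0.57167642, 1.18588594])}
wrist {'fx': 347.535152552622, 'fy': 347.535152552622, 'cx': 326.5842466793798, 'cy': 234.75762922422527, 'T_tool_cam': array([[ 1.84308694e-05, -2.39091376e-01,  9.70997072e-01,
        -1.78972322e-01],
       [ 9.99999932e-01, -3.53391467e-04, -1.05997972e-04,
         5.73011930e-04],
       [ 3.68485280e-04,  9.70997008e-01,  2.39091354e-01,
        -6.85257253e-02],
       [ 0.00000000e+00,  0.00000000e+00,  0.00000000e+00,
         1.00000000e+00]])}
{'time_s': 0.1, 'qpos': array([-1.39161487e+00,  3.00429271e-01,  1.52151472e+00,  1.03186384e-05,
        1.32068745e+00, -6.65763772e-02]), 'joint_vel': array([ 0.00186707, -0.00178365, -0.00026418,  0.00185182, -0.00050405,
        0.00080347]), 'tau': array([-1.70593858e-04, -5.32648051e+01, -3.53286481e+01,  7.08786724e-02,
        2.34802708e-02, -4.84084819e-05]), 'ee_pos': array([ 0.13378143, -0.53324335,  0.20493734]), 'eef_rot': array([-1.64699413,  1.56975749,  1.74035381]), 'force': array([-0.56311793, -0.12867921, -0.04599423]), 'moment': array([-0.01011838,  0.01272698,  0.06342892]), 'grip_width': 0.09458164080683583} 0.0188
```

View pics/side0.png

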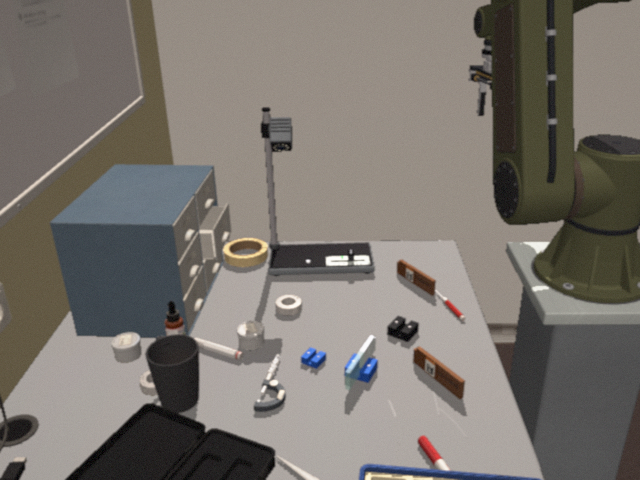

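View pics/top0.png

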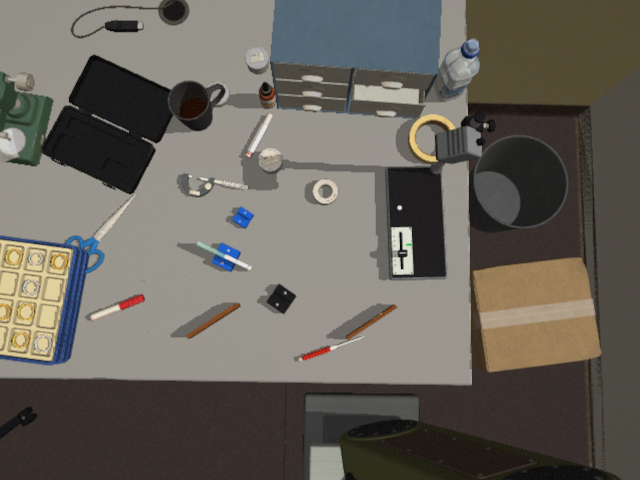

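View pics/wrist0.png

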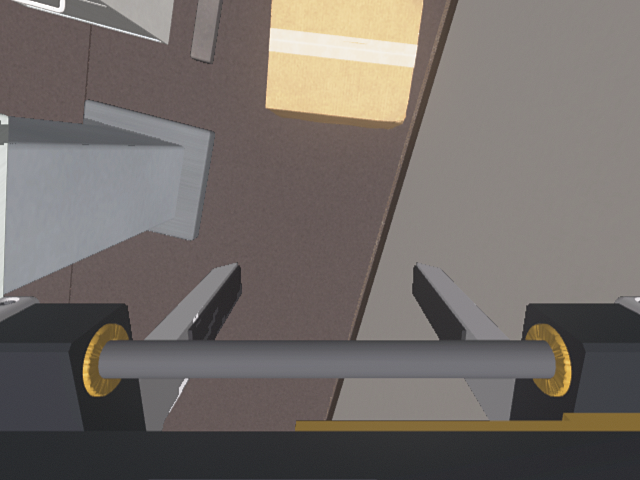

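```bash
cat > h.py <<'E'
import numpy as np, cv2
from scipy.spatial.transform import Rotation as R
CAL={}
from station import ctrl
def cal(n):
    c=ctrl.calibration(n); K=np.array([[c['fx'],0,c['cx']],[0,c['fy'],c['cy']],[0,0,1]])
    return c,K
def ext(n,obs=None):
    c,K=cal(n)
    if n=='wrist':
        o=obs; T=np.eye(4); T[:3,:3]=R.from_euler('xyz',o['eef_rot']).as_matrix(); T[:3,3]=o['ee_pos']
        Tc=np.linalg.inv(T@c['T_tool_cam']); return K,Tc[:3,:3],Tc[:3,3]
    return K,R.from_rotvec(c['rvec']).as_matrix(),np.array(c['tvec'])
def bp(n,uv,z,obs=None):
    K,Rm,t=ext(n,obs); d=Rm.T@np.linalg.inv(K)@np.array([uv[0],uv[1],1.]); C=-Rm.T@t
    return C+d*(z-C[2])/d[2]
def pj(n,P,obs=None):
    K,Rm,t=ext(n,obs); p=K@(Rm@np.asarray(P,float)+t); return p[:2]/p[2]
def tri(obsl):  # list of (name,uv,obs)
    A=[]
    for n,uv,o in obsl:
        K,Rm,t=ext(n,o); P=K@np.c_[Rm,t]
        A+= [uv[0]*P[2]-P[0],uv[1]*P[2]-P[1]]
    A=np.array(A); A/=np.linalg.norm(A[:,:3],axis=1)[:,None]
    return np.linalg.lstsq(A[:,:3],-A[:,3],rcond=None)[0]
def crop(src,x0,y0,x1,y1,s,out):
    im=cv2.imread(src)[y0:y1,x0:x1]; cv2.imwrite(out,cv2.resize(im,None,fx=s,fy=s,interpolation=cv2.INTER_CUBIC))
def snap(n,out):
    o=ctrl.get_obs(); im=ctrl.camera(n); cv2.imwrite(out,im[:,:,::-1]); return o
E
python3 - <<'E'
from h import *
crop("pics/top0.png",180,195,310,295,6,"pics/t_sl.png")
crop("pics/top0.png",370,100,500,290,4,"pics/t_rd.png")
crop("pics/side0.png",290,300,480,420,4,"pics/s_sl.png")
crop("pics/side0.png",240,90,390,290,4,"pics/s_rd.png")
E
```

```text
(no output)
```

View pics/t_sl.png

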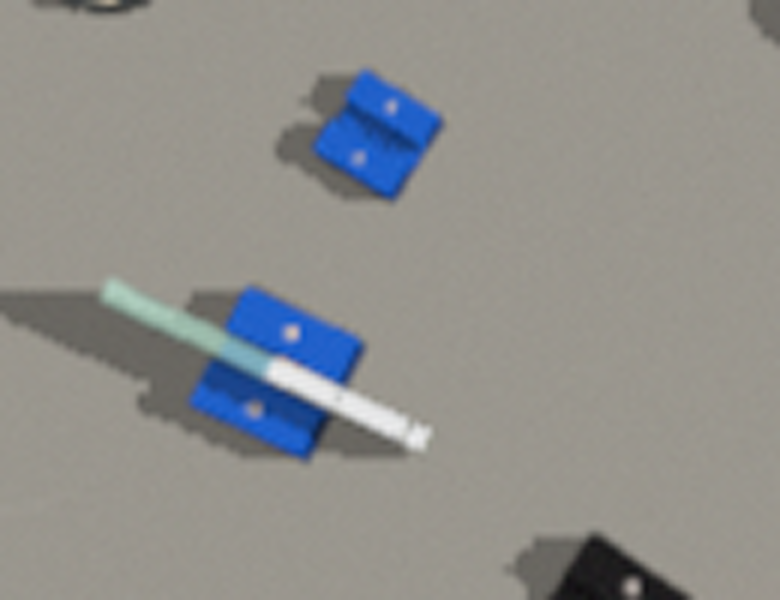

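View pics/t_rd.png

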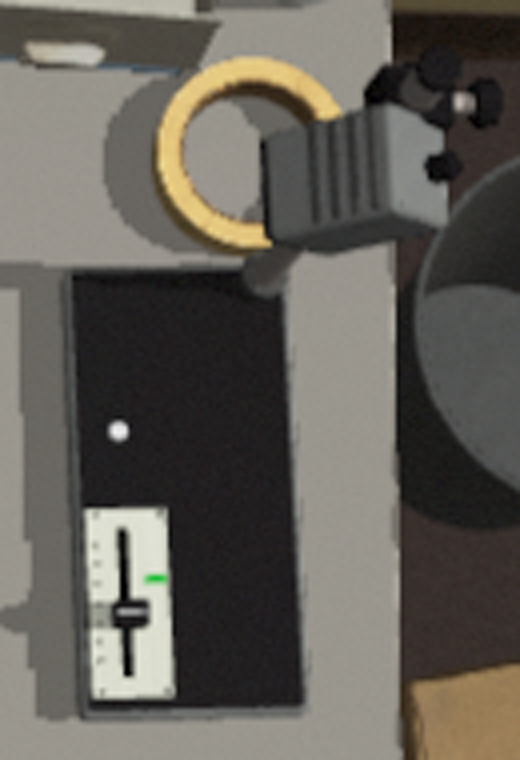

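View pics/s_sl.png

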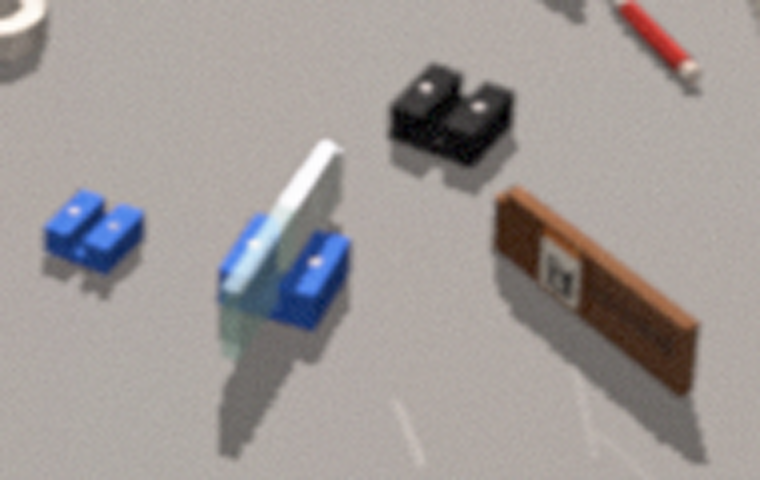

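View pics/s_rd.png

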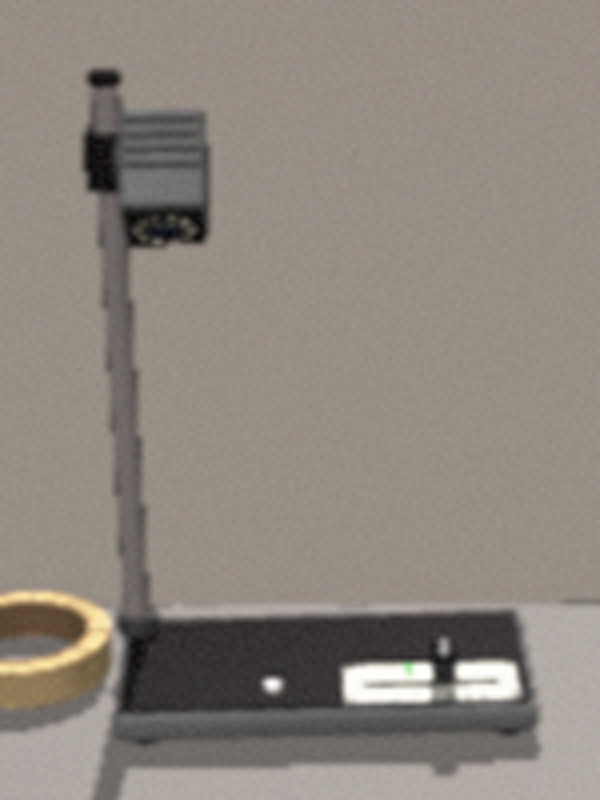

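Run:
```python
from h import *
np.set_printoptions(precision=4,suppress=True)
f=lambda p,s,ox,oy:(ox+(p[0]+.5)/s-.5,oy+(p[1]+.5)/s-.5)
rd=lambda *p:f(p,4,370,100)
for nm,p,z in [("FL",(70,272),.024),("FR",(85,712),.024),("RR",(302,708),.024),("cap",(130,608),.048),("mark",(155,578),.026),("slot top",(122,530),.026),("slot bot",(129,674),.026)]:
    print(nm,rd(*p),bp('top',rd(*p),z))
sl=lambda *p:f(p,6,180,195)
for nm,p,z in [("clear end",(107,290),.044),("white/clear",(270,370),.044),("tab end",(425,438),.044)]:
    print(nm,sl(*p),bp('top',sl(*p),z))
for nm,p in [("st",(248,287)),("st",(365,345)),("st",(308,460)),("st",(190,400))]:
    print(nm,bp('top',sl(*p),.02))
o=ctrl.get_obs(); print(R.from_euler('xyz',o['eef_rot']).as_matrix())
# window triangulation
s=lambda *p:f(p,4,240,90)
print('window side px',s(166,229))
print('camera centers',[(-ext(n)[1].T@ext(n)[2]) for n in('side','top')])
```

```text
FL (387.125, 167.625) [0.7208 0.0102 0.024 ]
FR (390.875, 277.625) [0.4892 0.0019 0.024 ]
RR (445.125, 276.625) [ 0.4933 -0.1101  0.024 ]
cap (402.125, 251.625) [ 0.5408 -0.0177  0.048 ]
mark (408.375, 244.125) [ 0.559 -0.034  0.026]
slot top (400.125, 232.125) [ 0.5838 -0.0169  0.026 ]
slot bot (401.875, 268.125) [ 0.509  -0.0205  0.026 ]
clear end (197.41666666666666, 242.91666666666666) [0.551  0.3972 0.044 ]
white/clear (224.58333333333334, 256.25) [0.525  0.3413 0.044 ]
tab end (250.41666666666669, 267.5833333333333) [0.503  0.2885 0.044 ]
st [0.5558 0.3535 0.02  ]
st [0.5365 0.3126 0.02  ]
st [0.4966 0.3307 0.02  ]
st [0.5164 0.3718 0.02  ]
[[-0.0002  0.2433 -0.9699]
 [ 0.0008 -0.9699 -0.2433]
 [-1.     -0.0009 -0.    ]]
window side px (281.125, 146.875)
camera centers [array([0.5583, 1.1982, 0.6952]), array([0.4083, 0.164 , 1.2478])]
```

Run:
```python
from h import *
np.set_printoptions(precision=4,suppress=True)
w=bp('side',(281.1,146.9),.286); print('window',w)
C=np.array([.607,-.05]);x=np.array([.036,-.999]);y=np.array([.999,.036])
d=w[:2]-C; print('reader coords',d@x,d@y)
for wx in (d@x,):
    W=np.r_[C+x*wx+y*.08,.286]; ax=np.r_[x*.7071,.7071]
    spot=W-ax*.15; print('W',W,'spot',spot,'r',np.hypot(*spot[:2]))
    print('proj W top/side',pj('top',W),pj('side',W))
```

```text
window [ 0.6879 -0.048   0.286 ]
reader coords 0.0008799417020178495 0.0808626303658821
W [ 0.687 -0.048  0.286] spot [0.6831 0.058  0.1799] r 0.6855877071958734
proj W top/side [441.7917 149.416 ] [281.5316 146.8916]
```

>>> play_rows(increments=[[[0,0,-2.5,-3.2,0],[0,0,-2.5,-3.2,0],[0,0,-2.5,-3.2,0],[0,0,-2.5,-3.2,0],[0,0,-2.5,-3.2,0],[0,0,-2.5,-3.2,0],[0,0,-2.5,-3.2,0],[0,0,-2.5,-3.2,0],[0,0,-2.5,-3.2,0],[0,0,-2.5,-3.2,0],[0,0,-2.5,-3.2,0],[0,0,0,0,-7]]])

```text
time_s: 1.15
ee_pos: [0.411, -0.1764, 0.2054]
eef_rot: [-2.476, 1.57, 1.029]
force: [-1.1, -1.1, -0.8]
grip_width: 0.0938
```

>>> play_rows(increments=[[[0,0,0,0,-7],[0,0,0,0,-7],[0,0,0,0,-7],[0,0,0,0,-7],[0,0,0,0,-7],[0,0,0,0,-7],[0,0,0,0,-7],[0,0,0,0,-7],[0,0,0,0,-7],[0,0,0,0,-7],[0,0,0,0,-7],[0,0,0,0,-7]]])

```text
time_s: 2.15
ee_pos: [0.4082, -0.181, 0.2053]
eef_rot: [-2.359, 1.57, 2.623]
force: [0.6, 0.0, 0.3]
grip_width: 0.094
```

>>> play_rows(increments=[[[0,0,0,0,-7],[0,0,0,0,-7],[0,0,0,0,-7],[0,0,0,0,-7],[0,0,0,0,-7],[0,0,0,0,-7],[0,0,0,0,-7],[0,0,0,0,-7],[0,0,0,0,-7],[0,0,0,0,-7],[0,0,0,0,-7],[0,0,0,0,0]]])

```text
time_s: 3.15
ee_pos: [0.4082, -0.181, 0.2053]
eef_rot: [2.539, 1.57, 2.581]
force: [0.4, 0.1, 0.4]
grip_width: 0.0937
```

```bash
cat >> h.py <<'E'
def st():
    o=ctrl.get_obs(); M=R.from_euler('xyz',o['eef_rot']).as_matrix()
    print('t',round(o['time_s'],2),'pos',o['ee_pos'].round(4),'yang',np.degrees(np.arctan2(M[1,1],M[0,1])).round(2),'down',M[:,0].round(4),'q',o['qpos'].round(2),'w',round(o['grip_width'],4),'F',o['force'].round(2))
    return o,M
def go(P,yang=None):
    o,M=st(); d=M.T@(np.array(P)-o['ee_pos'])*100
    print('shift cm',d.round(2),'norm',np.linalg.norm(d).round(2))
    if yang is not None:
        c=np.degrees(np.arctan2(M[1,1],M[0,1])); print('turn deg',((c-yang+180)%360-180).round(2))
E
python3 - <<'E'
from h import *
go([.538,-.018,.12],92)
o=snap('wrist','pics/w1.png')
for P in [(.5408,-.0177,.048),(.559,-.034,.026)]: print(pj('wrist',P,o))
E
```

```text
t 3.15 pos [ 0.4082 -0.181   0.2053] yang 92.42 down [-4.e-04  2.e-04 -1.e+00] q [-0.5   0.07  1.8   0.    1.28 -2.11] w 0.0937 F [0.38 0.12 0.43]
shift cm [ 8.53 15.74 13.66] norm 22.51
turn deg 0.42
[472.66307119 347.65428576]
[448.64073165 350.62207491]
```

View pics/w1.png

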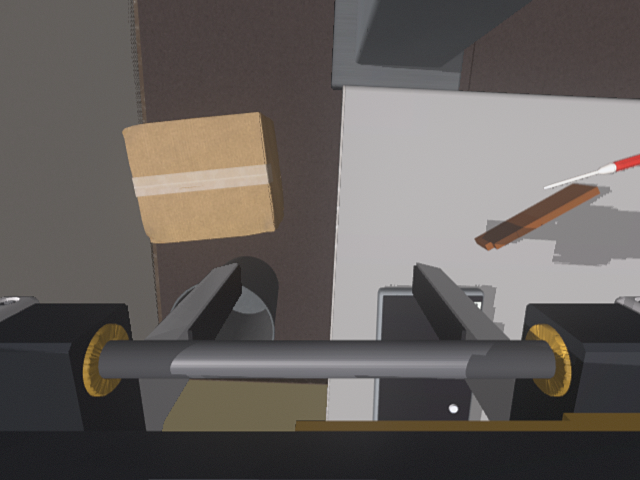

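>>> play_rows(increments=[[[0,1.4,2.6,2.3,0.4],[0,1.4,2.6,2.3,0],[0,1.4,2.6,2.3,0],[0,1.4,2.6,2.3,0],[0,1.4,2.6,2.3,0],[0,1.5,2.7,2.4,0],[0,0,0,0,0],[0,0,0,0,0]]])

```text
time_s: 3.87
ee_pos: [0.5424, -0.0188, 0.1192]
eef_rot: [3.034, 1.568, 3.062]
force: [0.5, 0.2, -0.2]
grip_width: 0.0937
```

Run:
```python
from h import *
go([.5408,-.0177,.031],92)
o=snap('wrist','pics/w2.png')
for P in [(.5408,-.0177,.048),(.559,-.034,.026),(.5578,-.017,.048)]: print(pj('wrist',P,o))
```

```text
t 3.87 pos [ 0.5424 -0.0188  0.1192] yang 91.59 down [-2.4e-03  2.0e-04 -1.0e+00] q [-0.1   0.37  1.64 -0.    1.14 -1.7 ] w 0.0937 F [ 0.47  0.22 -0.17]
shift cm [ 8.82  0.11 -0.13] norm 8.82
turn deg -0.41
[328.96205383 243.21587372]
[308.24648688 257.12886499]
[329.23540344 264.90686512]
```

View pics/w2.png

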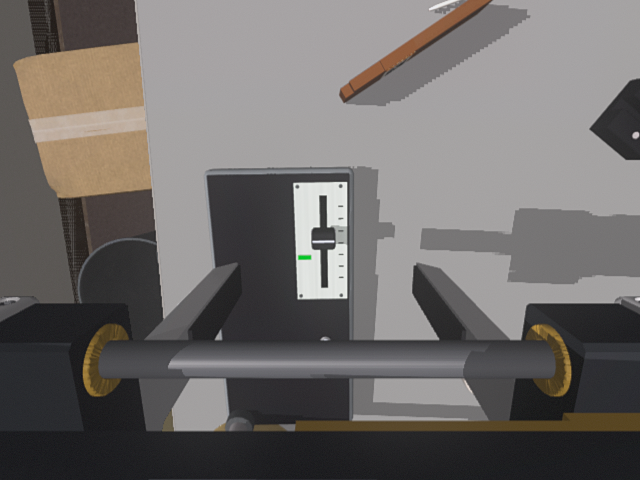

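Run:
```python
from h import *
crop('pics/w2.png',285,170,365,310,6,'pics/w2c.png')
```

```text
(no output)
```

View pics/w2c.png

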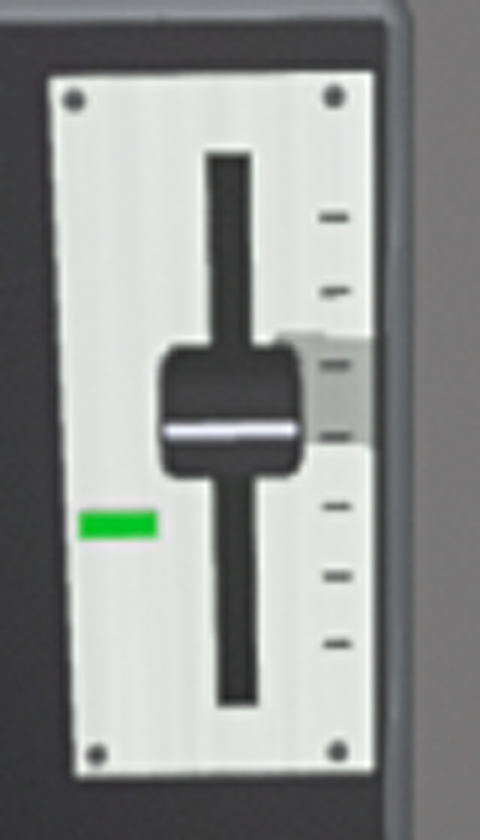

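Run:
```python
from h import *
o,M=st()
a=bp('wrist',(323.3,241.6),.048,o);m=bp('wrist',(304.6,257.4),.0255,o)
s1=bp('wrist',(323,195.4),.0255,o);s2=bp('wrist',(324.4,287.4),.0255,o)
print(a,m,s1,s2,np.linalg.norm(s2-s1),(s1+s2)/2)
yv=np.array([.999,.036]);print('travel',(m-a)[:2]@yv)
go([a[0],a[1],.031],92)
```

```text
t 3.92 pos [ 0.5422 -0.0198  0.1201] yang 91.56 down [-0.0011 -0.     -1.    ] q [-0.1   0.37  1.64 -0.    1.14 -1.7 ] w 0.0938 F [-0.12 -0.53 -0.03]
[ 0.5398492  -0.02297404  0.048     ] [ 0.55972906 -0.03810104  0.0255    ] [ 0.50816141 -0.02419494  0.0255    ] [ 0.58571775 -0.02112375  0.0255    ] 0.07761712890363484 [ 0.54693958 -0.02265935  0.0255    ]
travel 0.019315403639788162
t 3.92 pos [ 0.5422 -0.0198  0.1201] yang 91.56 down [-0.0011 -0.     -1.    ] q [-0.1   0.37  1.64 -0.    1.14 -1.7 ] w 0.0938 F [-0.12 -0.53 -0.03]
shift cm [ 8.91 -0.32 -0.24] norm 8.92
turn deg -0.44
```

>>> play_rows(newtons=6, increments=[[[0,2.9,-0.1,-0.2,-0.4],[0,2.9,-0.1,0,0],[100,2.9,0,0,0],[150,0.2,0,0,0],[170,0,0,0,0],[180,0,0,0,0],[200,0,0,0,0],[215,0,0,0,0],[230,0,0,0,0]]])

```text
time_s: 4.67
ee_pos: [0.5411, -0.0221, 0.0327]
eef_rot: [-0.14, 1.569, -0.104]
force: [0.2, -0.4, -0.7]
grip_width: 0.0511
```

Run:
```python
from h import *
st()
```

```text
t 4.67 pos [ 0.5411 -0.0221  0.0327] yang 92.07 down [ 1.9e-03 -2.0e-04 -1.0e+00] q [-0.11  0.49  1.7   0.    0.95 -1.72] w 0.0511 F [ 0.19 -0.37 -0.75]
```

>>> play_rows(newtons=6, increments=[[[255,0.1,0,0,0],[255,0,0,0,0],[255,0,0,0,0],[255,0,0,0,0],[255,0,0,0,0],[255,0,0,0,0]]])

```text
time_s: 5.17
ee_pos: [0.5405, -0.0213, 0.0304]
eef_rot: [1.693, 1.57, 1.729]
force: [-0.2, 6.2, 0.7]
grip_width: 0.018
```

Run:
```python
from h import *
st()
```

```text
t 5.17 pos [ 0.5405 -0.0213  0.0304] yang 92.08 down [-2.0e-04  1.1e-03 -1.0e+00] q [-0.11  0.49  1.7   0.    0.95 -1.72] w 0.018 F [-0.21  6.22  0.74]
```

>>> play_rows(newtons=8, increments=[[[255,0,0.1,0.3,0],[255,0,0,0.4,0],[255,0,0,0.4,0],[255,0,0,0.4,0],[255,0,0,0.4,0],[255,0,0,0,0],[255,0,0,0,0]]])

```text
time_s: 5.75
ee_pos: [0.56, -0.0204, 0.0305]
eef_rot: [-0.227, 1.57, -0.19]
force: [1.6, -2.6, -0.0]
grip_width: 0.0177
```

Run:
```python
from h import *
o,_=st()
snap('wrist','pics/w3.png'); crop('pics/w3.png',260,180,400,340,5,'pics/w3c.png')
```

```text
t 5.75 pos [ 0.56   -0.0204  0.0305] yang 92.08 down [ 9.e-04 -2.e-04 -1.e+00] q [-0.1   0.53  1.65 -0.    0.97 -1.71] w 0.0177 F [ 1.62 -2.57 -0.05]
```

View pics/w3c.png

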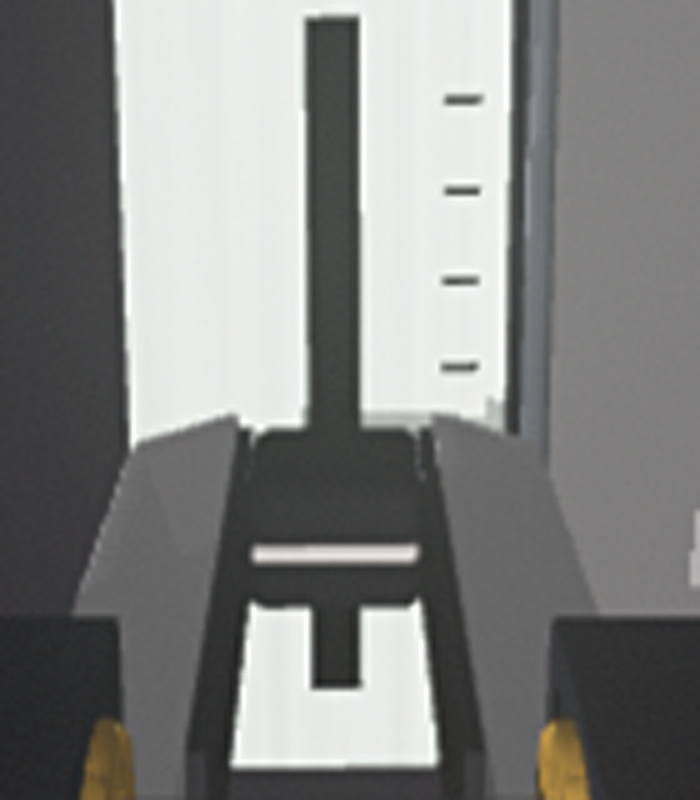

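>>> play_rows(increments=[[[180,0,0,0,0],[120,0,0,0,0],[60,0,0,0,0],[0,0,0,0,0],[0,-2,0,0,0],[0,-3,0,0,0],[0,-3,0,-1,0],[0,-2,0,-1,0],[0,0,0,0,0]]])

```text
time_s: 6.55
ee_pos: [0.5401, -0.021, 0.1347]
eef_rot: [-0.121, 1.565, -0.084]
force: [0.3, -0.5, 0.9]
grip_width: 0.0749
```

Run:
```python
from h import *
o,_=st()
snap('wrist','pics/w4.png'); crop('pics/w4.png',270,180,380,330,5,'pics/w4c.png')
```

```text
t 6.55 pos [ 0.5401 -0.021   0.1347] yang 92.09 down [ 5.8e-03 -5.0e-04 -1.0e+00] q [-0.11  0.34  1.63  0.    1.16 -1.71] w 0.0749 F [ 0.3  -0.54  0.91]
```

View pics/w4c.png

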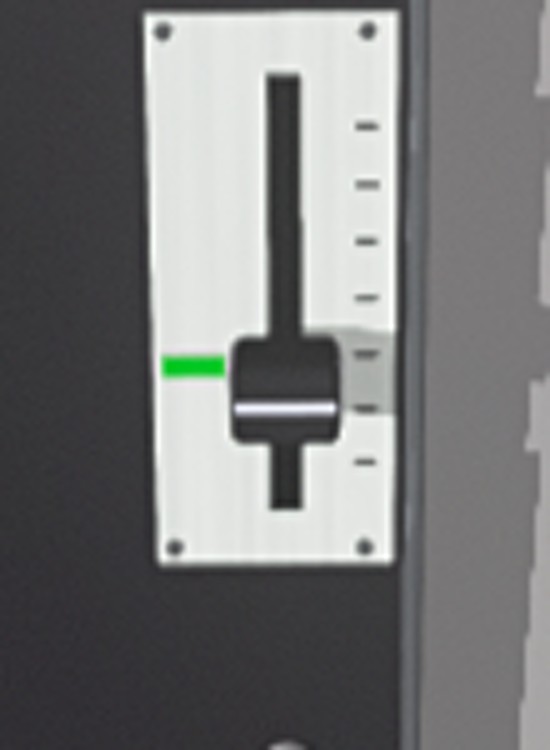

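Run:
```python
from h import *
o,M=st()
f=lambda x,y:(270+(x+.5)/5-.5,180+(y+.5)/5-.5)
yv=np.array([.999,.036])
for nm,p,z in [('line',(285,408),.048),('mark',(193,366),.0255),('s1',(283,75),.0255),('s2',(286,508),.0255),('t0',(366,126),.0255),('t40',(366,354),.0255),('t60',(366,461),.0255)]:
    q=bp('wrist',f(*p),z,o); print(nm,q.round(4),(q[:2]@yv).round(4))
q=bp('top',(402.1,251.6),.048)
o=snap('top','pics/t4.png'); crop('pics/t4.png',380,210,440,285,8,'pics/t4c.png')
```

```text
t 6.6 pos [ 0.54   -0.021   0.1324] yang 92.08 down [ 3.7e-03 -3.0e-04 -1.0e+00] q [-0.11  0.35  1.64  0.    1.15 -1.71] w 0.0784 F [ 1.   -0.69  0.41]
line [ 0.5574 -0.0211  0.048 ] 0.5561
mark [ 0.5579 -0.0369  0.0255] 0.556
s1 [ 0.5073 -0.0232  0.0255] 0.5059
s2 [ 0.5833 -0.02    0.0255] 0.582
t0 [ 0.5153 -0.0092  0.0255] 0.5144
t40 [ 0.5546 -0.0073  0.0255] 0.5538
t60 [ 0.574  -0.0064  0.0255] 0.5732
```

View pics/t4c.png

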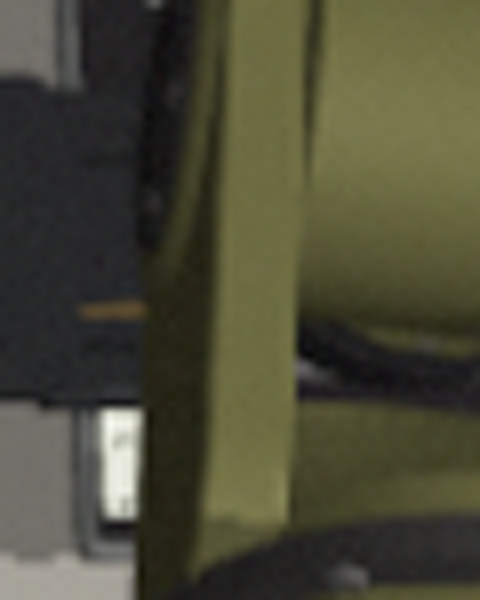

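>>> play_rows(increments=[[[0,-0.4,4,-0.2,0],[0,-0.4,4,-0.2,0],[0,-0.4,4,-0.2,0],[0,-0.4,4,-0.2,0],[0,-0.4,4,-0.2,0],[0,-0.4,4,-0.2,0],[0,-0.4,4,-0.2,0],[0,-0.4,4,-0.2,0],[0,0,0,0,-7],[0,0,0,0,-7],[0,0,0,0,-7],[0,0,0,0,-7]]])

```text
time_s: 7.65
ee_pos: [0.5115, 0.2985, 0.1603]
eef_rot: [3.052, 1.568, -2.7]
force: [-0.5, -0.7, -1.8]
grip_width: 0.0939
```

>>> play_rows(increments=[[[0,0,0,0,-7],[0,0,0,0,-7],[0,0,0,0,-7],[0,0,0,0,-7],[0,0,0,0,-7],[0,0,0,0,0],[0,0,0,0,0]]])

```text
time_s: 8.23
ee_pos: [0.5117, 0.2982, 0.161]
eef_rot: [2.45, 1.569, -2.702]
force: [-0.5, -0.5, -0.9]
grip_width: 0.0937
```

Run:
```python
from h import *
go([.509,.3025,.10],156.2)
o=snap('wrist','pics/w5.png')
for P in [(.503,.2885,.044),(.551,.397,.044),(.525,.3413,.044)]: print(pj('wrist',P,o))
snap('top','pics/t5.png'); crop('pics/t5.png',370,160,470,290,5,'pics/t5c.png')
```

```text
t 8.23 pos [0.5117 0.2982 0.161 ] yang 154.86 down [-1.8e-03 -9.0e-04 -1.0e+00] q [ 0.47  0.43  1.45  0.    1.26 -2.24] w 0.0937 F [-0.51 -0.52 -0.93]
shift cm [6.1  0.42 0.29] norm 6.12
turn deg -1.34
[330.70766733 217.58891545]
[333.18626524 340.5900522 ]
[333.32907361 279.59981112]
```

View pics/w5.png

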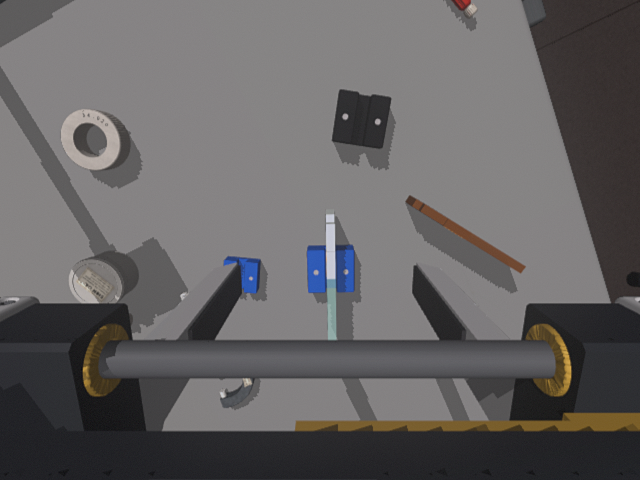

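View pics/t5c.png

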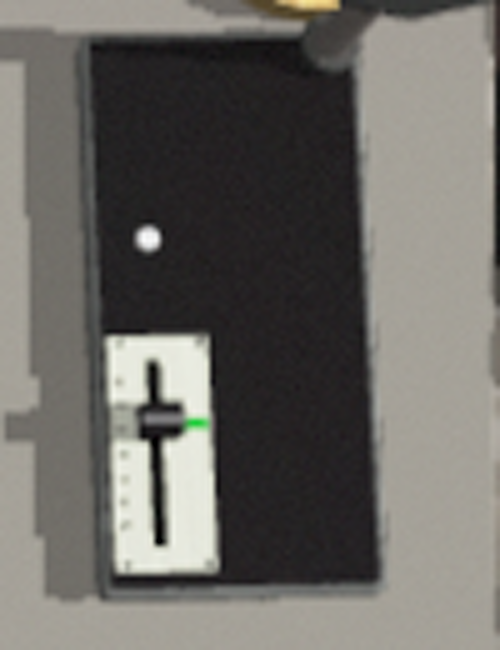

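Run:
```python
from h import *
crop('pics/w5.png',290,195,370,345,5,'pics/w5c.png')
```

```text
(no output)
```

View pics/w5c.png

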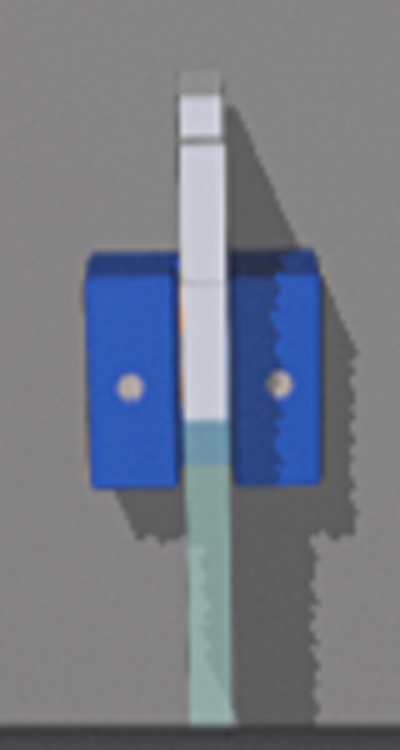

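Run:
```python
from h import *
o,M=st()
f=lambda x,y:(290+(x+.5)/5-.5,195+(y+.5)/5-.5)
A=[bp('wrist',f(*p),.044,o) for p in [(203,140),(206,282),(208,420)]]
for a in A: print(a.round(4))
print(np.linalg.norm(A[0]-A[1]),np.linalg.norm(A[1]-A[2]))
d=(A[0]-A[2])[:2]; d/=np.linalg.norm(d); print('xs',d,np.degrees(np.arctan2(d[1],d[0])))
c=np.mean([A[0][:2]-.053*d,A[1][:2]-.028*d,A[2][:2]-.002*d],axis=0); print('centre',c)
for x in (.044,.040,.05): print(x,c+x*d)
for p in [(88,270),(320,268),(322,484),(92,488)]: print('st',bp('wrist',f(*p),.02,o).round(4))
```

```text
t 8.33 pos [0.5118 0.2982 0.1616] yang 154.86 down [-1.1e-03 -5.0e-04 -1.0e+00] q [ 0.47  0.43  1.45  0.    1.26 -2.24] w 0.0938 F [ 0.53 -0.08 -0.53]
[0.5055 0.2925 0.044 ]
[0.5159 0.3161 0.044 ]
[0.5266 0.3399 0.044 ]
0.025786832417225167 0.026080943110321508
xs [-0.4070815  -0.91339184] -114.0216307273834
centre [0.52726344 0.34142423]
0.044 [0.50935186 0.30123499]
0.04 [0.51098018 0.30488856]
0.05 [0.50690937 0.29575464]
st [0.5381 0.3108 0.02  ]
st [0.4977 0.3294 0.02  ]
st [0.5155 0.3702 0.02  ]
st [0.557  0.3516 0.02  ]
```

Run:
```python
from h import *
for p in [(243,217),(281,298)]: print(bp('top',p,.01))
go([.5094,.3012,.06],156.0)
```

```text
[0.61159659 0.31104457 0.01      ]
[0.44400178 0.22704054 0.01      ]
t 8.33 pos [0.5118 0.2982 0.1616] yang 154.86 down [-1.1e-03 -5.0e-04 -1.0e+00] q [ 0.47  0.43  1.45  0.    1.26 -2.24] w 0.0938 F [ 0.53 -0.08 -0.53]
shift cm [10.16  0.33  0.18] norm 10.17
turn deg -1.14
```

>>> play_rows(increments=[[[150,2.5,0.3,0.2,-1.1],[150,2.5,0,0,0],[150,2.5,0,0,0],[150,2.6,0,0,0],[150,0,0,0,0],[150,0,0,0,0],[150,0,0,0,0],[150,0,0,0,0]]])

```text
time_s: 9.0
ee_pos: [0.5108, 0.3017, 0.0633]
eef_rot: [-0.678, 1.568, 0.476]
force: [-0.6, -0.7, 0.9]
grip_width: 0.0441
```

Run:
```python
from h import *
go([.5094,.3012,.010],156.0)
o=snap('wrist','pics/w6.png')
c=np.array([.5273,.3414]);d=np.array([-.4071,-.9134])
for x in (.053,.028,.044): print(x,pj('wrist',np.r_[c+x*d,.044],o))
crop('pics/w6.png',220,160,440,345,3.5,'pics/w6c.png')
```

```text
t 9.0 pos [0.5108 0.3017 0.0633] yang 156.14 down [ 0.0023  0.0012 -1.    ] q [ 0.47  0.54  1.53  0.    1.07 -2.25] w 0.0441 F [-0.62 -0.73  0.88]
shift cm [ 5.33  0.12 -0.11] norm 5.33
turn deg 0.14
0.053 [328.43331512 252.66441497]
0.028 [328.28062214 291.7645825 ]
0.044 [328.3773295  267.00067934]
```

View pics/w6c.png

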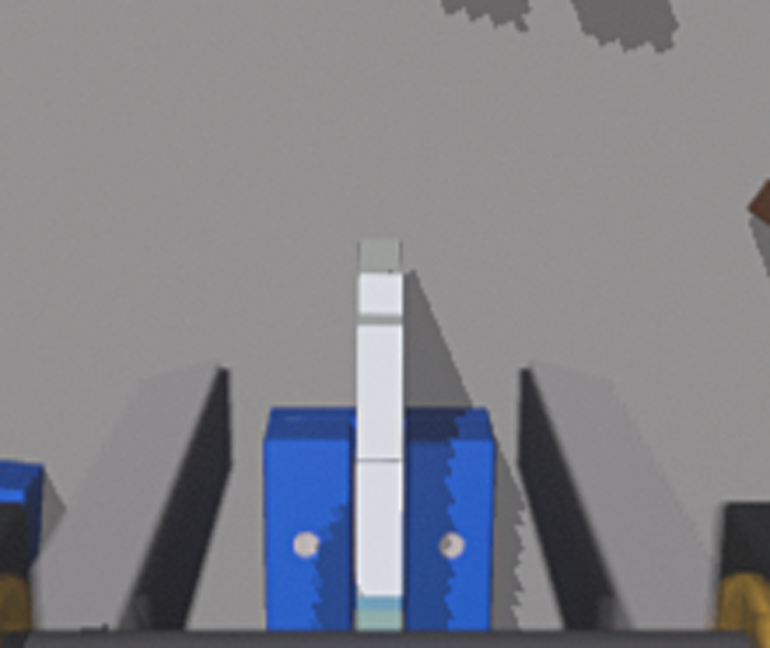

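>>> play_rows(newtons=12, increments=[[[150,1.8,0.1,-0.1,0],[150,1.8,0,0,0],[150,1.7,0,0,0],[150,0,0,0,0],[190,0,0,0,0],[220,0,0,0,0],[255,0,0,0,0],[255,0,0,0,0],[255,0,0,0,0],[255,0,0,0,0]]])

```text
time_s: 9.88
ee_pos: [0.509, 0.3009, 0.0092]
eef_rot: [-0.666, 1.57, 0.489]
force: [-1.7, -0.9, 4.9]
grip_width: 0.0078
```

Run:
```python
from h import *
go([.5094,.3012,.010],156.0)
```

```text
t 9.88 pos [0.509  0.3009 0.0092] yang 156.18 down [ 1.e-03  5.e-04 -1.e+00] q [ 0.47  0.62  1.56  0.    0.97 -2.25] w 0.0078 F [-1.73 -0.89  4.93]
shift cm [-0.08 -0.03  0.04] norm 0.1
turn deg 0.18
```

>>> play_rows(increments=[[[255,-0.5,0,0,0],[255,-0.6,0,0,0],[255,-0.6,0,0,0],[255,0,-0.6,0,0],[255,0,-0.6,0,0],[255,0,-0.6,0,0],[255,0,0,0,0],[255,0,0,0,0]]])

```text
time_s: 10.55
ee_pos: [0.5254, 0.2931, 0.025]
eef_rot: [2.436, 1.57, -2.693]
force: [-0.6, 0.1, -0.9]
grip_width: 0.0078
```

Run:
```python
from h import *
st()
o=snap('wrist','pics/w7.png')
crop('pics/w7.png',220,160,440,345,3.5,'pics/w7c.png')
```

```text
t 10.55 pos [0.5254 0.2931 0.025 ] yang 156.15 down [-5.e-04 -2.e-04 -1.e+00] q [ 0.45  0.61  1.52 -0.    1.01 -2.28] w 0.0078 F [-0.6   0.14 -0.86]
```

View pics/w7c.png

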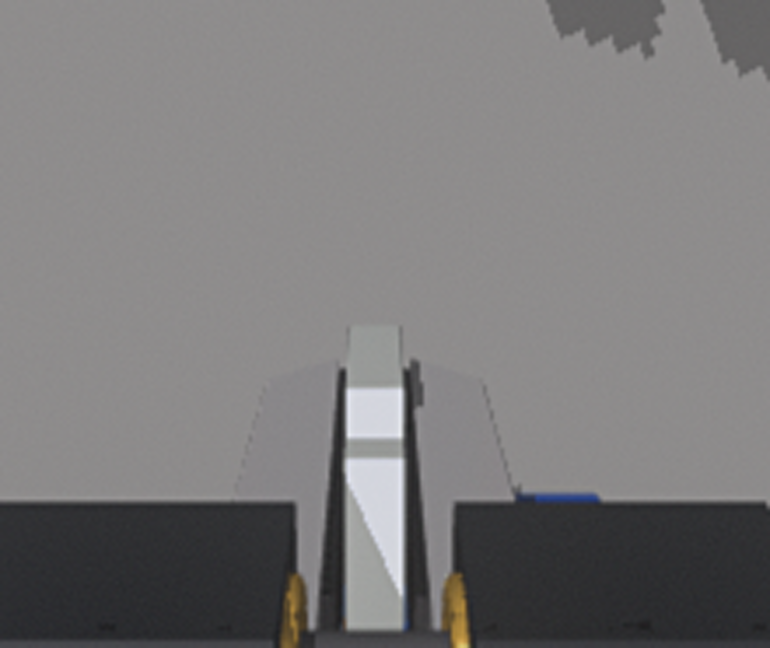

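>>> play_rows(newtons=8, increments=[[[255,0.1,0.1,0,0],[255,0.2,0,0,0],[255,0.1,0,0,0],[255,0,0,0,0]]])

```text
time_s: 10.93
ee_pos: [0.524, 0.294, 0.0212]
eef_rot: [2.365, 1.57, -2.763]
force: [0.2, 0.9, -1.5]
grip_width: 0.008
```

Run:
```python
from h import *
st()
```

```text
t 10.93 pos [0.524  0.294  0.0212] yang 156.2 down [-3.e-04 -1.e-04 -1.e+00] q [ 0.45  0.62  1.52  0.    1.   -2.28] w 0.008 F [ 0.19  0.93 -1.48]
```

>>> play_rows(increments=[[[255,0.05,0,0,0],[255,0.05,0,0,0],[255,0,0,0,0]]])

```text
time_s: 11.18
ee_pos: [0.5242, 0.294, 0.0208]
eef_rot: [-0.065, 1.571, 1.091]
force: [-2.0, -1.0, 3.6]
grip_width: 0.008
```

Run:
```python
from h import *
st()
```

```text
t 11.18 pos [0.5242 0.294  0.0208] yang 156.19 down [ 1.e-04  1.e-04 -1.e+00] q [ 0.45  0.62  1.52  0.    1.   -2.28] w 0.008 F [-2.01 -0.97  3.59]
```

>>> play_rows(increments=[[[240,0,0,0,0],[228,0,0,0,0],[215,0,0,0,0],[210,0,0,0,0],[210,0,0,0,0],[210,0,0,0,0]]])

```text
time_s: 11.68
ee_pos: [0.5242, 0.2939, 0.0204]
eef_rot: [2.905, 1.571, -2.223]
force: [1.0, 0.3, -0.1]
grip_width: 0.0165
```

Run:
```python
from h import *
st()
o=snap('wrist','pics/w8.png')
crop('pics/w8.png',220,160,440,345,3.5,'pics/w8c.png')
```

```text
t 11.68 pos [0.5242 0.2939 0.0204] yang 156.18 down [-0.e+00 -1.e-04 -1.e+00] q [ 0.45  0.62  1.52 -0.    1.   -2.28] w 0.0165 F [ 0.95  0.27 -0.14]
```

View pics/w8c.png

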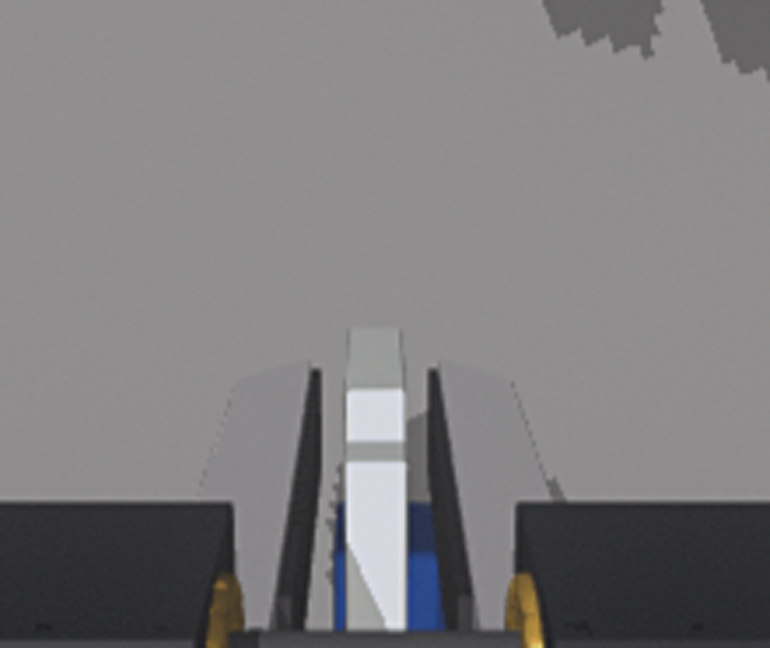

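>>> play_rows(increments=[[[210,-0.9,0,0,0],[210,-0.9,0,0,0],[210,-0.8,0,0,0],[210,0,0,0,0],[210,0,0.3,0,0],[210,0,0.2,0,0],[210,0,0.2,0,0],[210,0,0.1,0,0],[210,0,0.1,0,0],[210,0,0,0,0]]])

```text
time_s: 12.57
ee_pos: [0.5158, 0.2976, 0.0462]
eef_rot: [2.389, 1.57, -2.739]
force: [0.3, -0.6, 0.1]
grip_width: 0.0166
```

Run:
```python
from h import *
st()
o=snap('wrist','pics/w9.png')
crop('pics/w9.png',220,160,440,345,3.5,'pics/w9c.png')
```

```text
t 12.57 pos [0.5158 0.2976 0.0462] yang 156.19 down [-4.e-04 -2.e-04 -1.e+00] q [ 0.46  0.57  1.53  0.    1.04 -2.26] w 0.0166 F [ 0.29 -0.59  0.1 ]
```

View pics/w9c.png

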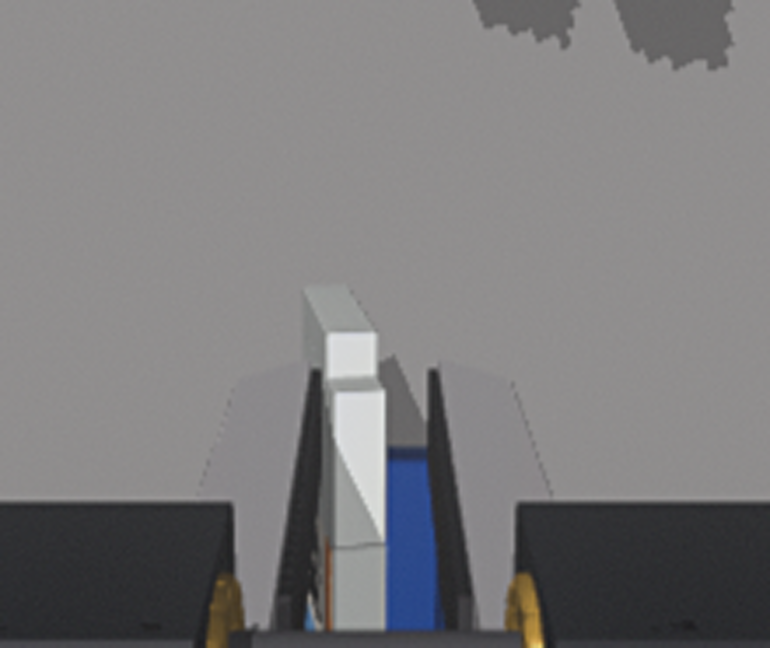

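>>> play_rows(increments=[[[210,0,0.1,0,0],[210,0,0.1,0,0],[210,0,0.1,0,0],[210,0,0.1,0,0],[210,0,0,0,0],[210,0,0,0,0]]])

```text
time_s: 13.12
ee_pos: [0.5123, 0.2992, 0.0465]
eef_rot: [-0.581, 1.571, 0.575]
force: [-0.7, -0.0, -1.6]
grip_width: 0.0166
```

Run:
```python
from h import *
st()
o=snap('wrist','pics/w10.png')
crop('pics/w10.png',220,160,440,345,3.5,'pics/w10c.png')
```

```text
t 13.12 pos [0.5123 0.2992 0.0465] yang 156.18 down [ 0.  0. -1.] q [ 0.47  0.57  1.54  0.    1.04 -2.26] w 0.0166 F [-0.7  -0.01 -1.55]
```

View pics/w10c.png

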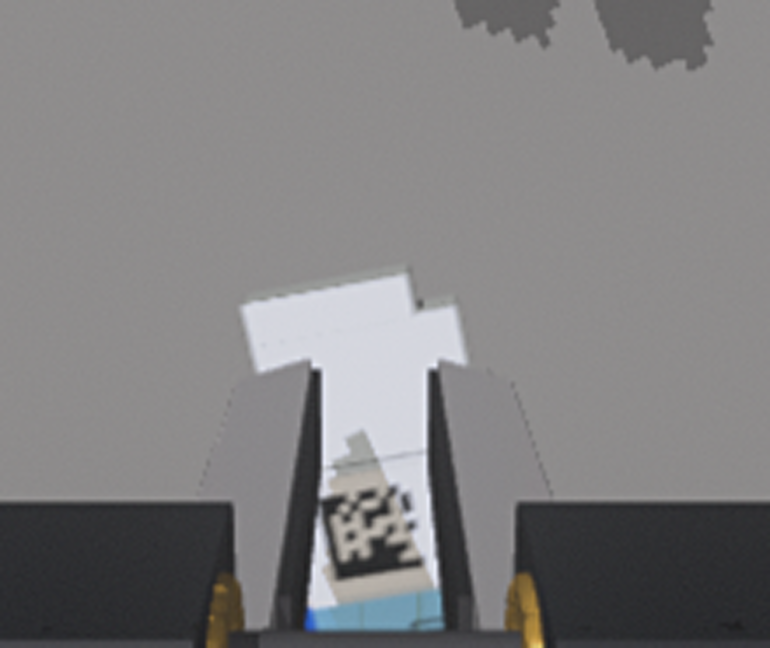

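>>> play_rows(increments=[[[100,-2.5,0,0,0],[100,-2.5,0,0,0],[100,-2.5,0,-1,0],[100,0,0,-1,0],[100,0,0,0,0],[100,0,0,0,0]]])

```text
time_s: 13.67
ee_pos: [0.5041, 0.2806, 0.1209]
eef_rot: [2.342, 1.57, -2.787]
force: [-0.2, -0.9, -0.6]
grip_width: 0.0528
```

Run:
```python
from h import *
st()
o=snap('wrist','pics/w11.png')
crop('pics/w11.png',250,150,420,345,4,'pics/w11c.png')
print(o['ee_pos'],o['eef_rot'])
```

```text
t 13.67 pos [0.5041 0.2806 0.1209] yang 156.15 down [-5.e-04 -2.e-04 -1.e+00] q [ 0.44  0.44  1.54  0.    1.17 -2.28] w 0.0528 F [-0.17 -0.87 -0.57]
[0.50406884 0.28055858 0.12093441] [ 2.34205134  1.57021228 -2.78661524]
```

View pics/w11c.png

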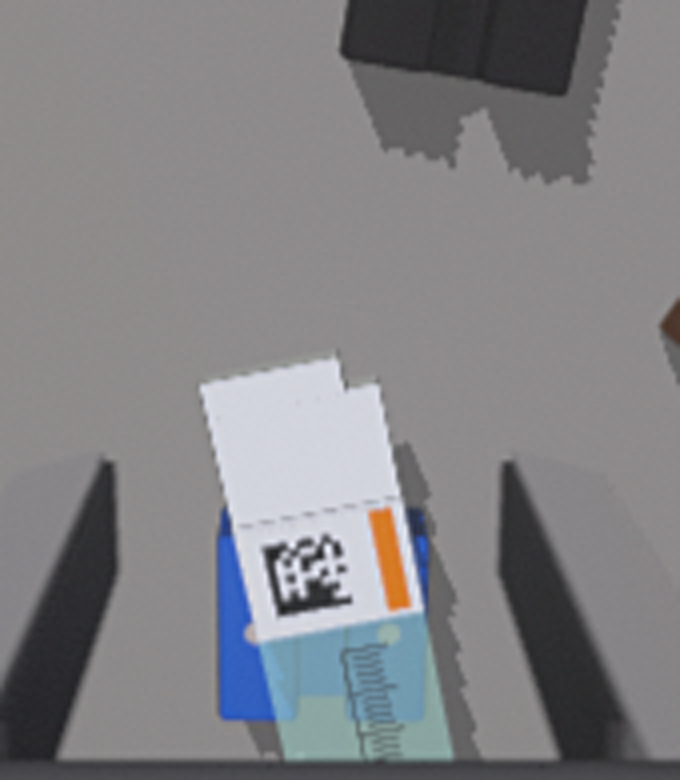

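```bash
cat > fit.py <<'E'
from h import *
def fit(o,pts,z):
    # pts: list (slide x, slide z, px) ; flat label up: world = c + xs*x + zs*z
    A=[];b=[]
    W=[bp('wrist',p,z,o)[:2] for _,_,p in pts]
    S=np.array([(x,zz) for x,zz,_ in pts]);W=np.array(W)
    # rigid 2D (x axis ex, z axis = ex rotated -90: z = x × y(up))
    # x×up = (xy,-xx)
    S2=np.c_[S[:,0],-S[:,1]]  # coordinates along ex and its left normal
    mu,mw=S2.mean(0),W.mean(0); H=(S2-mu).T@(W-mw); U,_,Vt=np.linalg.svd(H); D=np.diag([1,np.linalg.det(Vt.T@U.T)])
    Rm=Vt.T@D@U.T; t=mw-Rm@mu
    print('res mm',(np.linalg.norm(S2@Rm.T+t-W,axis=1)*1000).round(1))
    ex=Rm[:,0]; ez=-Rm[:,1]
    print('xs ang',np.degrees(np.arctan2(ex[1],ex[0])).round(2),'zs ang',np.degrees(np.arctan2(ez[1],ez[0])).round(2),'org',t.round(4))
    return t,ex,ez
E
python3 - <<'E'
from fit import *
o=ctrl.get_obs(); o['ee_pos']=np.array([0.50406884,0.28055858,0.12093441]);o['eef_rot']=np.array([2.34205134,1.57021228,-2.78661524])
f=lambda x,y:(250+(x+.5)/4-.5,150+(y+.5)/4-.5)
P=[(.06,0,f(200,385)),(.053,.036,f(380,384)),(.06,.029,f(335,352)),(.028,0,f(240,528)),(.028,.036,f(402,497)),(.002,0,f(260,642)),(.002,.036,f(423,612))]
t,ex,ez=fit(o,P,.028)
for x in (.044,.05): 
    c=t+ex*x+ez*.018; print(x,c)
go(list(t+ex*.05+ez*.018)+[.05],np.degrees(np.arctan2(ez[1],ez[0])))
E
```

```text
res mm [0.2 0.4 1.3 1.4 0.3 0.1 0.8]
xs ang -102.13 zs ang 167.87 org [0.5393 0.3361]
0.044 [0.51247059 0.29684648]
0.05 [0.51121005 0.29098039]
t 13.72 pos [0.504  0.2808 0.1205] yang 156.16 down [-1.2e-03 -5.0e-04 -1.0e+00] q [ 0.44  0.44  1.53  0.    1.17 -2.28] w 0.0555 F [0.51 0.5  0.1 ]
shift cm [ 7.05 -0.25  1.23] norm 7.16
turn deg -11.71
```

Run:
```python
from h import *
t=np.array([.5393,.3361]);a=np.radians(-102.13);ex=np.array([np.cos(a),np.sin(a)]);ez=np.array([ex[1],-ex[0]])
print(t+ex*.053+ez*.018)
go(list(t+ex*.053+ez*.018)+[.05],167.87)
```

```text
[0.51056496 0.28806566]
t 13.72 pos [0.504  0.2808 0.1205] yang 156.16 down [-1.2e-03 -5.0e-04 -1.0e+00] q [ 0.44  0.44  1.53  0.    1.17 -2.28] w 0.0555 F [0.51 0.5  0.1 ]
shift cm [ 7.05 -0.31  0.94] norm 7.12
turn deg -11.71
```

>>> play_rows(increments=[[[100,1.5,-0.3,0.9,-5.5],[100,1.5,0,0,-6],[100,2,0,0,0],[100,2,0,0,0],[100,0,0,0,0],[100,0,0,0,0]]])

```text
time_s: 14.22
ee_pos: [0.51, 0.2878, 0.0502]
eef_rot: [2.225, 1.568, -2.702]
force: [0.7, 0.1, 1.4]
grip_width: 0.057
```

Run:
```python
from h import *
go([.5106,.2881,.0055],167.87)
o=snap('wrist','pics/w12.png')
crop('pics/w12.png',220,150,440,345,3.5,'pics/w12c.png')
```

```text
t 14.22 pos [0.51   0.2878 0.0502] yang 167.69 down [-0.0028 -0.0013 -1.    ] q [ 0.45  0.55  1.56  0.    1.04 -2.48] w 0.057 F [0.71 0.11 1.36]
shift cm [ 4.47 -0.06  0.05] norm 4.47
turn deg -0.18
```

View pics/w12c.png

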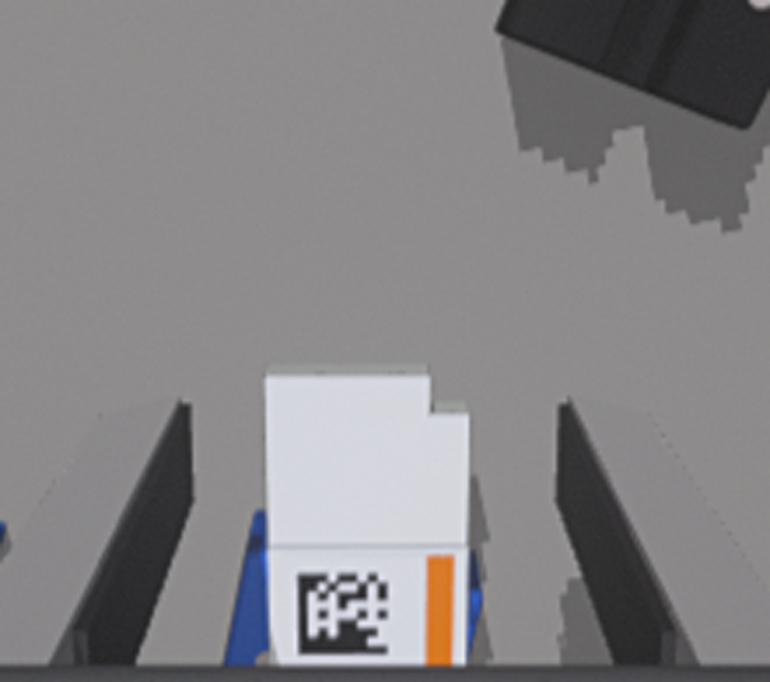

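>>> play_rows(newtons=15, increments=[[[100,1.5,-0.1,0.1,0],[100,1.5,0,0,0],[100,1.4,0,0,0],[120,0,0,0,0],[140,0,0,0,0],[155,0,0,0,0],[170,0,0,0,0],[185,0,0,0,0],[200,0,0,0,0],[200,0,0,0,0],[200,0,0,0,0]]])

```text
time_s: 15.18
ee_pos: [0.5122, 0.2889, 0.008]
eef_rot: [-0.826, 1.57, 0.53]
force: [1.9, 1.7, 2.1]
grip_width: 0.0357
```

Run:
```python
from h import *
st()
o=snap('wrist','pics/w13.png')
crop('pics/w13.png',220,200,440,345,3.5,'pics/w13c.png')
```

```text
t 15.18 pos [0.5122 0.2889 0.008 ] yang 167.68 down [ 1.1e-03  7.0e-04 -1.0e+00] q [ 0.45  0.61  1.57  0.    0.96 -2.48] w 0.0357 F [1.95 1.73 2.13]
```

View pics/w13c.png

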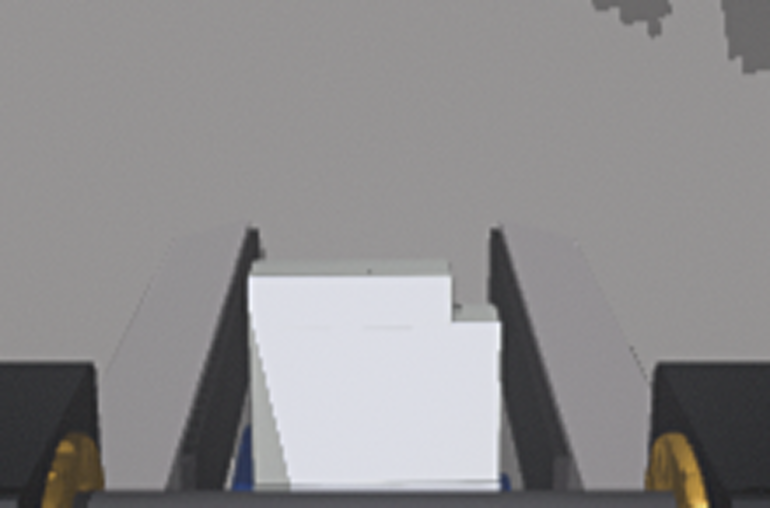

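>>> play_rows(newtons=25, increments=[[[200,0,0,0,0],[200,-0.5,0,0,0],[200,-1,0,0,0],[200,-1.5,0,0,0],[200,-2,0,0,0],[200,-2,0,0,0],[200,-1.5,0,0,0],[200,-1,0,0,0],[200,0,0,0,0]]])

```text
time_s: 15.98
ee_pos: [0.5125, 0.2889, 0.1048]
eef_rot: [-0.93, 1.568, 0.426]
force: [-0.3, -0.3, 0.2]
grip_width: 0.0357
```

Run:
```python
from h import *
st()
snap('side','pics/s14.png'); crop('pics/s14.png',260,250,480,420,3.5,'pics/s14c.png')
```

```text
t 15.98 pos [0.5125 0.2889 0.1048] yang 167.68 down [ 0.0026  0.0012 -1.    ] q [ 0.45  0.48  1.52 -0.    1.14 -2.48] w 0.0357 F [-0.32 -0.32  0.19]
```

View pics/s14c.png

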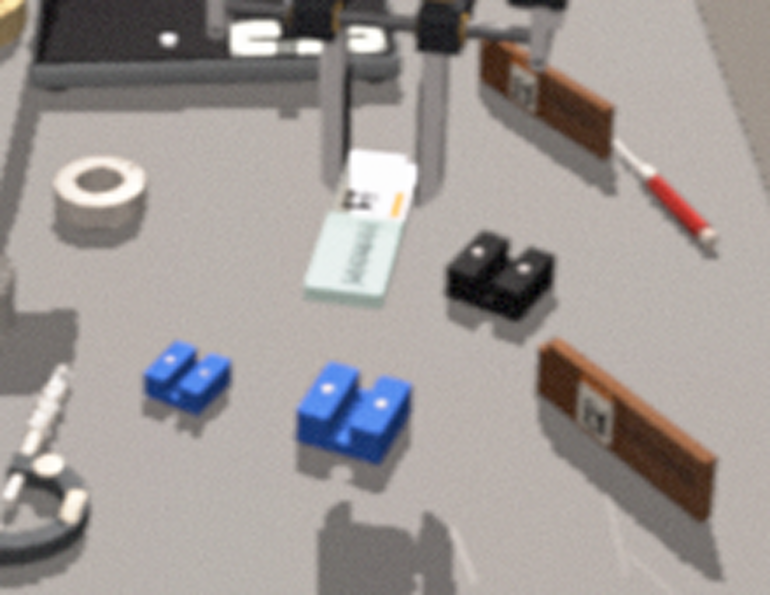

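>>> play_rows(increments=[[[200,0,0,0,3],[200,0,0,0,6],[200,0,0,0,7],[200,0,0,0,7],[200,0,0,0,7],[200,0,0,0,7],[200,0,0,0,7],[200,0,0,0,7],[200,0,0,0,7],[200,0,0,0,7],[200,0,0,0,7],[200,0,0,0,7]]])

```text
time_s: 17.03
ee_pos: [0.5112, 0.2883, 0.101]
eef_rot: [-2.668, 1.568, -2.697]
force: [0.1, 0.1, -0.7]
grip_width: 0.0354
```

>>> play_rows(increments=[[[200,0,0,0,7],[200,0,0,0,7],[200,0,0,0,7],[200,0,0,0,7],[200,0,0,0,7],[200,0,0,0,7],[200,0,0,0,7],[200,0,0,0,7],[200,0,0,0,7],[200,0,0,0,7],[200,0,0,0,7],[200,0,0,0,6]]])

```text
time_s: 18.03
ee_pos: [0.5112, 0.2883, 0.101]
eef_rot: [-1.218, 1.568, -2.696]
force: [0.6, 0.1, -1.4]
grip_width: 0.0357
```

Run:
```python
from h import *
go([.54,.20,.06],2.0)
snap('side','pics/s15.png'); crop('pics/s15.png',230,230,450,400,3.5,'pics/s15c.png')
```

```text
t 18.03 pos [0.5112 0.2883 0.101 ] yang 5.32 down [-0.0021 -0.001  -1.    ] q [0.45 0.48 1.52 0.   1.14 0.36] w 0.0357 F [ 0.6   0.11 -1.4 ]
shift cm [4.1  2.06 9.06] norm 10.16
turn deg 3.32
```

View pics/s15c.png

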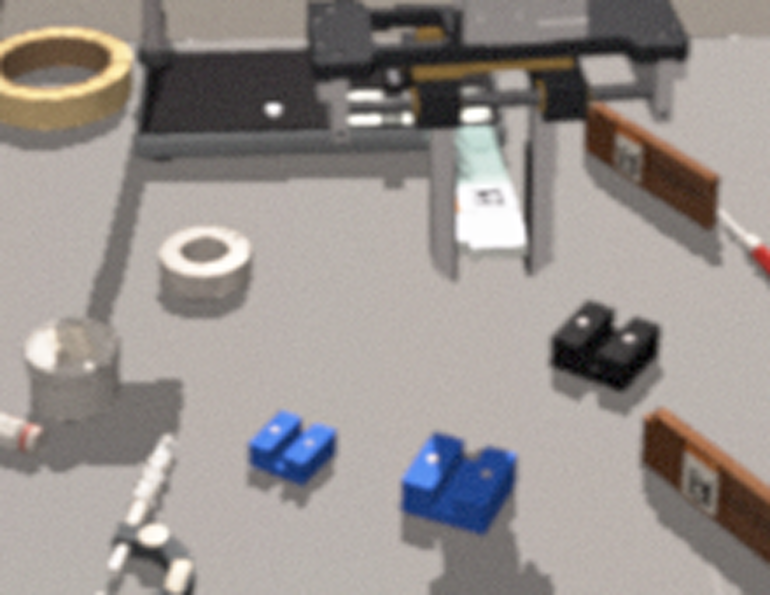

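>>> play_rows(increments=[[[200,0,0.5,2,3.3],[200,0,0.5,2.5,0],[200,1.5,0.5,2.5,0],[200,2,0.5,2,0],[200,2,0,0,0],[200,2,0,0,0],[200,1.2,0,0,0],[200,0,0,0,0],[200,0,0,0,0]]])

```text
time_s: 18.83
ee_pos: [0.5364, 0.2, 0.0151]
eef_rot: [-1.327, 1.57, -2.855]
force: [0.1, 1.0, -0.6]
grip_width: 0.0354
```

Run:
```python
from h import *
go([.54,.20,.012],2.0)
```

```text
t 18.83 pos [0.5364 0.2    0.0151] yang 2.46 down [-1.2e-03 -4.0e-04 -1.0e+00] q [0.29 0.57 1.61 0.   0.96 0.25] w 0.0354 F [ 0.08  1.03 -0.55]
shift cm [0.31 0.36 0.02] norm 0.48
turn deg 0.46
```

Now loosen the grip to 3 N so that the clear end can settle toward the desk, and look from the side.

>>> play_rows(newtons=3, increments=[[[200,0,0,0,0],[200,0,0,0,0],[200,0,0,0,0],[200,-0.5,0,0,0],[200,0,0,0,0],[200,0,0,0,0]]])

```text
time_s: 19.33
ee_pos: [0.537, 0.2001, 0.0212]
eef_rot: [1.827, 1.57, 0.298]
force: [-0.6, 0.7, -1.1]
grip_width: 0.0359
```

Run:
```python
from h import *
st()
snap('side','pics/s16.png'); crop('pics/s16.png',230,230,430,380,4,'pics/s16c.png')
snap('top','pics/t16.png'); crop('pics/t16.png',230,180,400,300,4,'pics/t16c.png')
```

```text
t 19.33 pos [0.537  0.2001 0.0212] yang 2.39 down [ 1.2e-03  4.0e-04 -1.0e+00] q [0.29 0.56 1.61 0.   0.97 0.25] w 0.0359 F [-0.65  0.75 -1.05]
```

View pics/s16c.png

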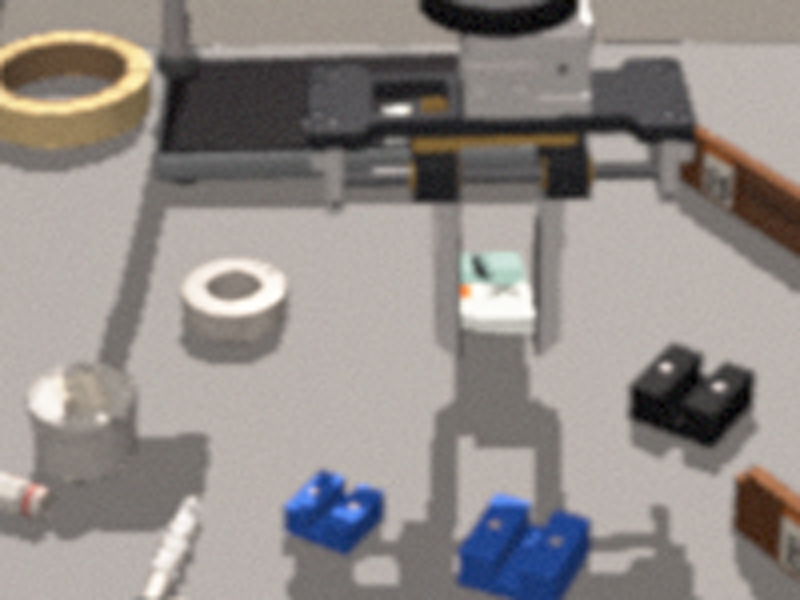

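Run:
```python
from h import *
o=snap('wrist','pics/w16.png'); crop('pics/w16.png',220,180,440,345,3.5,'pics/w16c.png')
st()
```

```text
t 19.48 pos [0.5368 0.1999 0.0206] yang 2.39 down [ 2.e-04  0.e+00 -1.e+00] q [ 0.29  0.56  1.61 -0.    0.96  0.25] w 0.0359 F [-0.21  1.04  0.17]
```

View pics/w16c.png

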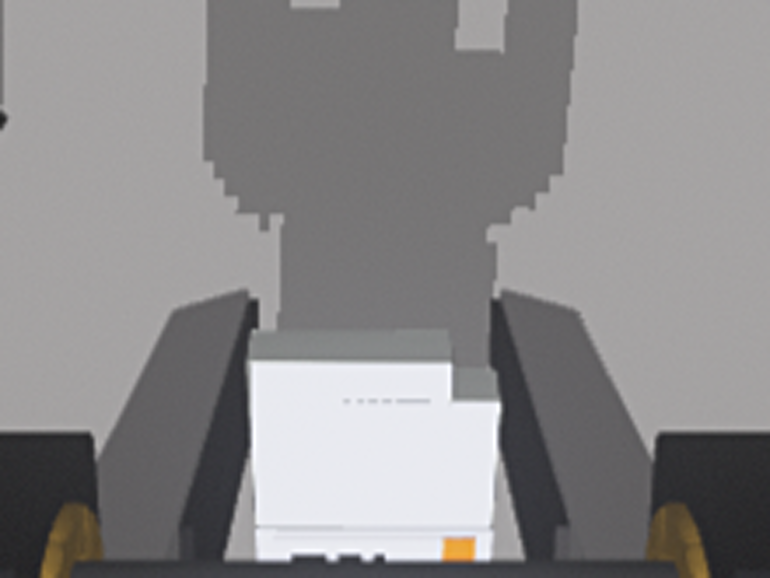

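View pics/t16c.png

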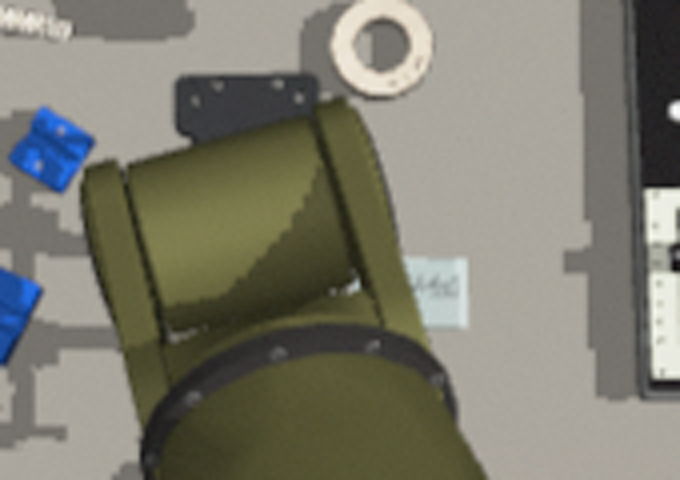

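```bash
cat > pnp.py <<'E'
from h import *
def pnp(o,pts,name='wrist'):
    # pts: (x,y,z mm in slide frame, px)
    K,Rc,tc=ext(name,o)
    S=np.array([p[:3] for p in pts],float)/1000; I=np.array([p[3] for p in pts],float)
    # guess: use iterative with init
    best=None
    for fl in (cv2.SOLVEPNP_SQPNP,):
        ok,rv,tv=cv2.solvePnP(S,I,K,None,flags=fl)
        ok,rv,tv=cv2.solvePnP(S,I,K,None,rv,tv,True,cv2.SOLVEPNP_ITERATIVE)
    pr,_=cv2.projectPoints(S,rv,tv,K,None)
    print('reproj',np.linalg.norm(pr[:,0]-I,axis=1).round(2))
    Rs=Rc.T@cv2.Rodrigues(rv)[0]; ts=Rc.T@(tv[:,0]-tc)
    print('slide org',ts.round(4),'x',Rs[:,0].round(3),'y',Rs[:,1].round(3),'z',Rs[:,2].round(3))
    print('tilt of x deg',np.degrees(np.arcsin(Rs[2,0])).round(1),'label y elev',np.degrees(np.arcsin(Rs[2,1])).round(1),'z elev',np.degrees(np.arcsin(Rs[2,2])).round(1))
    M=R.from_euler('xyz',o['eef_rot']).as_matrix(); q=Rs.T@(o['ee_pos']-.0188*M[:,0]-ts); print('grasp pt in slide mm',(q*1000).round(1))
    print('label pt',(ts+Rs@np.array([.015,.004,.018])).round(4))
    return ts,Rs
E
python3 - <<'E'
from pnp import *
o=ctrl.get_obs()
f=lambda x,y:(220+(x+.5)/3.5-.5,180+(y+.5)/3.5-.5)
P=[(60,4,0,f(251,361)),(60,4,29,f(451,361)),(53,4,29,f(453,401)),(53,4,36,f(499,402)),(28,4,0,f(257,528)),(28,4,36,f(491,528)),(60,-4,0,f(249,332)),(60,-4,29,f(449,331))]
pnp(o,P)
E
```

```text
reproj [0.91 0.6  0.62 0.3  0.42 0.31 1.2  0.48]
slide org [0.5202 0.1461 0.018 ] x [-0.033  0.964  0.265] y [ 0.024 -0.264  0.964] z [ 0.999  0.039 -0.015]
tilt of x deg 15.4 label y elev 74.6 z elev -0.8
grasp pt in slide mm [56.9  6.8 18.3]
label pt [0.5378 0.1602 0.0256]
```

>>> play_rows(increments=[[[200,-0.56,0,0.2,0],[200,-0.55,0,0.2,0],[200,0,0,0,0],[200,-0.54,0,0.2,0],[200,-0.53,0,0.3,0],[200,0,0,0,0],[200,-0.51,0,0.3,0],[200,-0.5,0,0.3,0],[200,0,0,0,0]]])

```text
time_s: 20.23
ee_pos: [0.5378, 0.1845, 0.0535]
eef_rot: [1.749, 1.57, 0.219]
force: [-0.3, -0.6, -0.5]
grip_width: 0.0358
```

Run:
```python
from h import *
o=snap('wrist','pics/w17.png'); crop('pics/w17.png',220,180,440,345,3.5,'pics/w17c.png')
st()
```

```text
t 20.28 pos [0.5377 0.1847 0.053 ] yang 2.36 down [ 1.e-03  3.e-04 -1.e+00] q [0.27 0.51 1.61 0.   1.02 0.23] w 0.0362 F [0.27 0.04 0.25]
```

View pics/w17c.png

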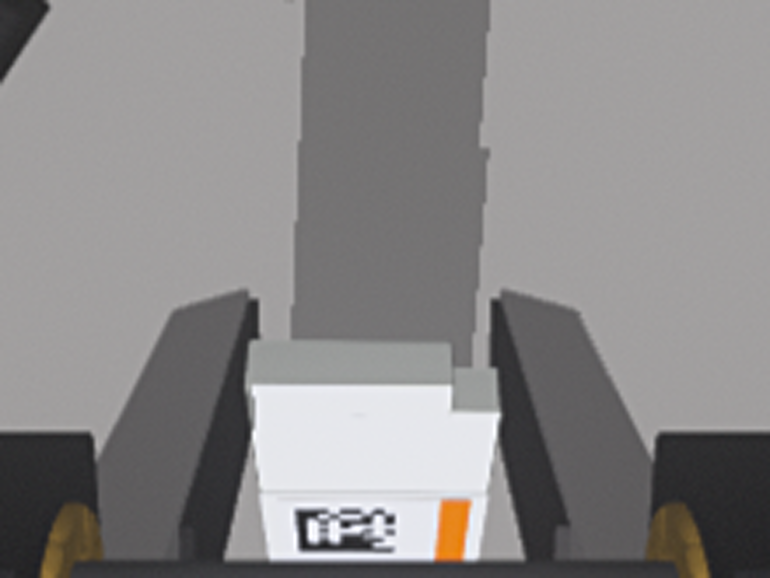

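Run:
```python
from pnp import *
o=ctrl.get_obs()
f=lambda x,y:(220+(x+.5)/3.5-.5,180+(y+.5)/3.5-.5)
P=[(60,4,0,f(249,384)),(60,4,29,f(451,385)),(53,4,29,f(453,411)),(53,4,36,f(499,412)),(28,4,0,f(261,492)),(28,4,36,f(488,498)),(60,-4,0,f(248,343)),(60,-4,29,f(450,345))]
pnp(o,P)
```

```text
reproj [0.81 0.7  1.03 0.47 0.96 0.7  1.41 1.41]
slide org [0.5212 0.1377 0.0345] x [-0.035  0.824  0.566] y [ 0.016 -0.566  0.825] z [0.999 0.038 0.007]
tilt of x deg 34.5 label y elev 55.5 z elev 0.4
grasp pt in slide mm [59.3  4.4 18.4]
label pt [0.5388 0.1485 0.0464]
```

>>> play_rows(increments=[[[200,-0.43,0,0.33,0],[200,-0.43,0,0.35,0],[200,-0.42,0,0.36,0],[200,-0.42,0,0.36,0],[200,0,0,0,0],[200,0,0,0,0]]])

```text
time_s: 20.78
ee_pos: [0.5382, 0.1709, 0.0698]
eef_rot: [1.919, 1.57, 0.39]
force: [0.5, 1.9, 1.9]
grip_width: 0.0361
```

Run:
```python
from h import *
o=snap('wrist','pics/w18.png'); crop('pics/w18.png',250,230,410,345,5,'pics/w18c.png')
st()
snap('side','pics/s18.png'); crop('pics/s18.png',280,210,400,330,5,'pics/s18c.png')
```

```text
t 20.83 pos [0.5381 0.171  0.0696] yang 2.37 down [ 6.e-04  3.e-04 -1.e+00] q [0.24 0.48 1.61 0.   1.05 0.2 ] w 0.0358 F [0.46 0.8  0.2 ]
```

View pics/w18c.png

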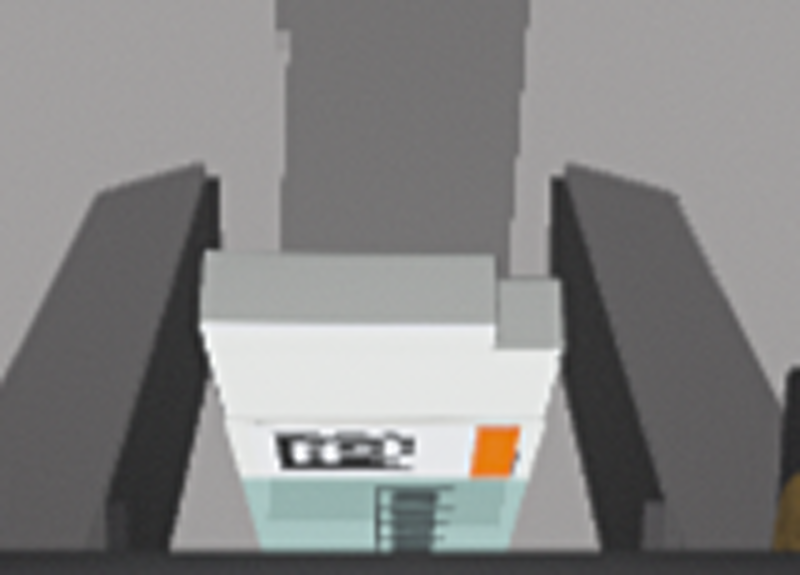

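View pics/s18c.png

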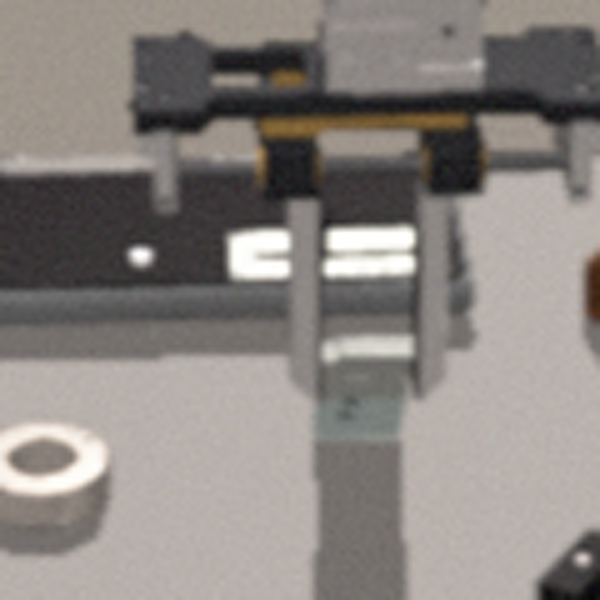

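Run:
```python
from pnp import *
o=ctrl.get_obs()
f=lambda x,y:(250+(x+.5)/5-.5,230+(y+.5)/5-.5)
P=[(60,4,0,f(202,322)),(60,4,29,f(494,324)),(53,4,29,f(496,348)),(53,4,36,f(560,349)),(28,4,0,f(225,415)),(28,4,36,f(548,418)),(2,4,0,f(247,477)),(2,4,36,f(528,478)),(60,-4,0,f(206,250)),(60,-4,29,f(494,255)),(53,-4,36,f(559,279))]
pnp(o,P)
```

```text
reproj [0.42 0.67 0.74 0.38 0.92 0.98 0.36 0.15 0.43 0.93 0.63]
slide org [0.5216 0.1316 0.0425] x [-0.036  0.678  0.735] y [ 0.018 -0.735  0.678] z [0.999 0.037 0.014]
tilt of x deg 47.3 label y elev 42.7 z elev 0.8
grasp pt in slide mm [59.8  2.3 18.5]
label pt [0.5391 0.1395 0.0565]
```

Run:
```python
from h import *
crop('pics/s18.png',325,265,385,320,12,'pics/s18d.png')
snap('top','pics/t18.png'); crop('pics/t18.png',280,200,380,290,7,'pics/t18c.png')
```

```text
(no output)
```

View pics/s18d.png

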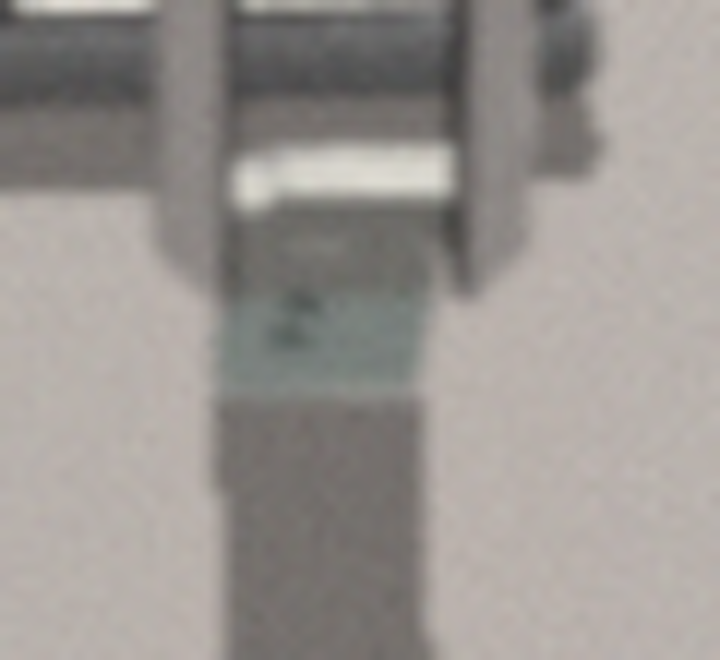

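View pics/t18c.png

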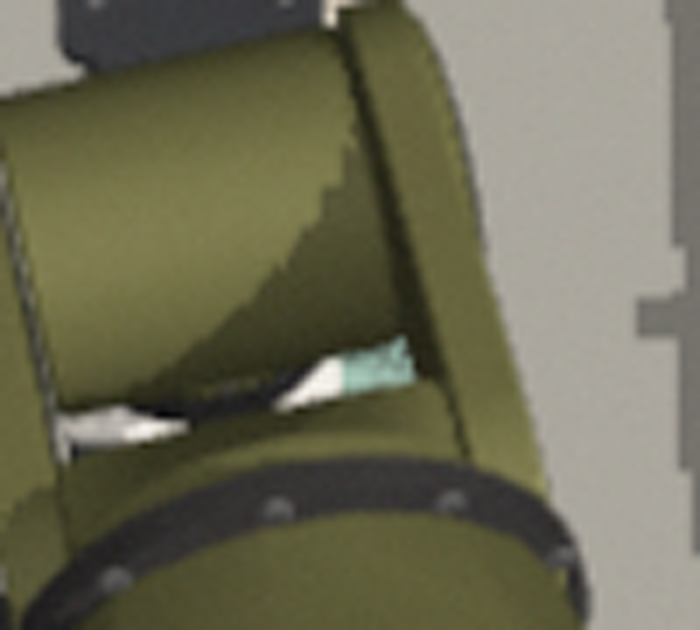

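```bash
cat > joint.py <<'E'
from pnp import *
from scipy.optimize import least_squares
def joint(o,pts,desk=True,x0=None,bias=True):
    # pts: (x,y,z,name,px,sigma)
    def un(p): return R.from_rotvec(p[:3]).as_matrix(),p[3:6]
    def res(p):
        Rs,t=un(p); r=[]
        for x,y,z,n,px,s in pts:
            P=Rs@np.array([x,y,z])/1000+t
            if n=='wrist': P=P+p[6:9]
            if n=='side': P=P+p[9:12]
            r+=list((pj(n,P,o)-np.array(px))/s)
        if desk:
            for z in (0,.036): r.append((Rs@np.array([-.06,-.004,z])+t)[2]/.0005)
        r+=list(p[6:9]/.002)+list(p[9:12]/.002)
        return r
    s=least_squares(res,np.r_[x0,np.zeros(6)],x_scale=np.r_[np.ones(3)*.1,np.ones(9)*.01])
    Rs,t=un(s.x); J=s.jac; C=np.linalg.pinv(J.T@J); 
    print('cost',s.cost,'rotsd deg',np.degrees(np.sqrt(np.diag(C)[:3])).round(2),'bias w/s mm',(s.x[6:]*1000).round(1))
    print('org',t.round(4),'x tilt',np.degrees(np.arcsin(Rs[2,0])).round(2),'y',Rs[:,1].round(3),'z',Rs[:,2].round(3),'label',(t+Rs@np.array([.015,.004,.018])).round(4))
    return s,Rs,t
E
python3 - <<'E'
from joint import *
o=ctrl.get_obs()
f=lambda x,y:(250+(x+.5)/5-.5,230+(y+.5)/5-.5)
g=lambda x,y:(325+(x+.5)/12-.5,265+(y+.5)/12-.5)
P=[(60,4,0,f(202,322)),(60,4,29,f(494,324)),(53,4,29,f(496,348)),(53,4,36,f(560,349)),(28,4,0,f(225,415)),(28,4,36,f(548,418)),(2,4,0,f(247,477)),(2,4,36,f(528,478)),(60,-4,0,f(206,250)),(60,-4,29,f(494,255)),(53,-4,36,f(559,279))]
t,Rs=pnp(o,P)
Q=[(*p[:3],'wrist',p[3],.6) for p in P]+[(*a,'side',g(*b),.5) for a,b in [((60,4,0),(455,146)),((60,-4,0),(450,196)),((-60,-4,0),(418,395)),((-60,-4,36),(220,397)),((2,-4,0),(428,288)),((2,-4,36),(222,288))]]
x0=np.r_[R.from_matrix(Rs).as_rotvec(),t]
joint(o,Q,True,x0); joint(o,Q,False,x0)
joint(o,[q for q in Q if q[3]=='wrist'],True,x0)
joint(o,[q for q in Q if q[3]=='side'],True,x0)
E
```

```text
reproj [0.42 0.67 0.74 0.38 0.92 0.98 0.36 0.15 0.43 0.93 0.63]
slide org [0.5216 0.1316 0.0424] x [-0.036  0.678  0.735] y [ 0.018 -0.734  0.678] z [0.999 0.037 0.014]
tilt of x deg 47.3 label y elev 42.7 z elev 0.8
grasp pt in slide mm [59.8  2.3 18.5]
label pt [0.5391 0.1395 0.0564]
cost 13.089211779324264 rotsd deg [0.35 0.4  0.31] bias w/s mm [-0.3 -0.3 -3.3  0.3  0.3 -0.7]
org [0.5216 0.1324 0.0466] x tilt 47.41 y [ 0.019 -0.736  0.677] z [0.999 0.036 0.01 ] label [0.5392 0.1402 0.0605]
cost 11.401626982000835 rotsd deg [0.37 0.41 0.31] bias w/s mm [-0.2  0.6 -0.9  0.2 -0.6  0.9]
org [0.5216 0.1312 0.0436] x tilt 47.42 y [ 0.019 -0.736  0.676] z [0.999 0.036 0.011] label [0.5392 0.139  0.0575]
cost 8.477392442730308 rotsd deg [0.41 0.42 0.35] bias w/s mm [ 0.   0.  -3.3  0.   0.   0. ]
org [0.5215 0.1319 0.0465] x tilt 47.27 y [ 0.019 -0.734  0.678] z [0.999 0.038 0.013] label [0.539  0.1398 0.0604]
cost 2.9643002160494545 rotsd deg [0.72 1.52 0.59] bias w/s mm [-0.   0.   0.  -0.  -0.  -0.2]
org [0.5219 0.1346 0.047 ] x tilt 47.87 y [ 0.002 -0.742  0.671] z [1.    0.014 0.012] label [0.5396 0.142  0.061 ]
```

>>> play_rows(increments=[[[200,0.11,0,-0.1,0],[200,0.11,0,-0.12,0],[200,0.11,0,-0.12,0],[200,0,0,0,0]]])

```text
time_s: 21.27
ee_pos: [0.5376, 0.1746, 0.0656]
eef_rot: [-1.333, 1.57, -2.862]
force: [0.7, 1.3, -0.2]
grip_width: 0.0361
```

>>> play_rows(newtons=30, increments=[[[205,0,0,0,0],[205,0,0,0,0],[205,0,0,0,0],[205,-0.2,0,0,0],[205,-0.8,0,0,0],[205,-1.5,0,0,0],[205,-2,0,0,0],[205,-2.5,0,0,0],[205,-2,0,0,0],[205,-1,0,0,0],[205,0,0,0,0],[205,0,0,0,0]]])

```text
time_s: 22.27
ee_pos: [0.5376, 0.1743, 0.1657]
eef_rot: [1.588, 1.571, 0.059]
force: [0.2, -0.6, -1.1]
grip_width: 0.0355
```

Run:
```python
from h import *
o=snap('wrist','pics/w19.png'); crop('pics/w19.png',250,230,410,345,5,'pics/w19c.png')
st()
snap('side','pics/s19.png'); crop('pics/s19.png',320,220,385,280,12,'pics/s19d.png')
```

```text
t 22.32 pos [0.5373 0.1742 0.165 ] yang 2.38 down [-1.4e-03 -3.0e-04 -1.0e+00] q [0.25 0.37 1.53 0.   1.25 0.21] w 0.0353 F [-0.19 -0.08 -1.34]
```

View pics/w19c.png

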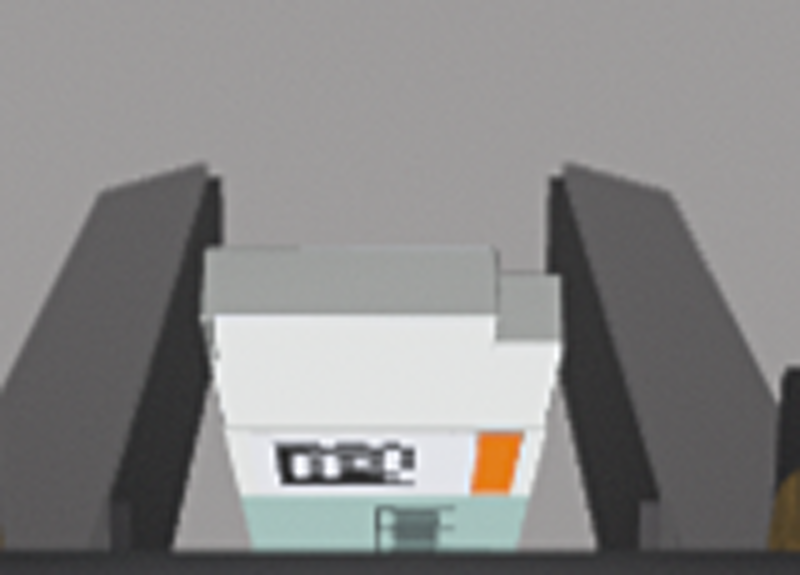

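View pics/s19d.png

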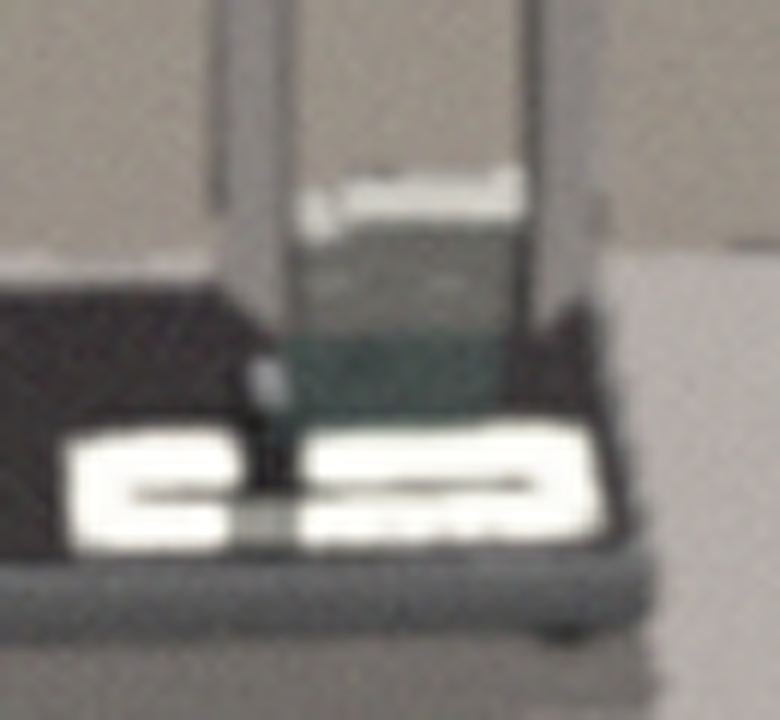

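Run:
```python
from joint import *
o=ctrl.get_obs()
f=lambda x,y:(250+(x+.5)/5-.5,230+(y+.5)/5-.5)
g=lambda x,y:(320+(x+.5)/12-.5,220+(y+.5)/12-.5)
P=[(60,4,0,f(206,315)),(60,4,29,f(495,315)),(53,4,29,f(497,340)),(53,4,36,f(560,341)),(28,4,0,f(227,427)),(28,4,36,f(543,430)),(2,4,0,f(247,496)),(2,4,36,f(525,496)),(60,-4,0,f(209,247)),(60,-4,29,f(494,248)),(53,-4,36,f(558,273))]
t,Rs=pnp(o,P)
Q=[(*p[:3],'wrist',p[3],.6) for p in P]+[(*a,'side',g(*b),.5) for a,b in [((60,4,0),(522,168)),((60,-4,0),(520,218)),((-60,-4,0),(502,415)),((-60,-4,36),(285,420)),((2,-4,0),(513,333)),((2,-4,36),(287,335))]]
x0=np.r_[R.from_matrix(Rs).as_rotvec(),t]
joint(o,Q,False,x0)
joint(o,[q for q in Q if q[3]=='wrist'],False,x0)
joint(o,[q for q in Q if q[3]=='side'],False,x0)
```

```text
reproj [0.38 0.48 1.07 0.53 0.58 0.67 0.45 0.32 0.67 0.87 0.32]
slide org [0.5206 0.1315 0.138 ] x [-0.028  0.724  0.689] y [ 0.031 -0.688  0.725] z [ 0.999  0.042 -0.004]
tilt of x deg 43.6 label y elev 46.4 z elev -0.2
grasp pt in slide mm [61.7  4.  18.3]
label pt [0.5383 0.1404 0.1512]
cost 14.504985534476198 rotsd deg [0.38 0.41 0.32] bias w/s mm [ 0.1  1.  -1.8 -0.1 -1.   1.8]
org [0.5202 0.1305 0.14  ] x tilt 43.43 y [ 0.034 -0.687  0.726] z [ 0.999  0.039 -0.01 ] label [0.538  0.1394 0.1531]
cost 5.819457800150285 rotsd deg [0.45 0.43 0.38] bias w/s mm [0. 0. 0. 0. 0. 0.]
org [0.5206 0.1315 0.138 ] x tilt 43.57 y [ 0.031 -0.688  0.725] z [ 0.999  0.042 -0.004] label [0.5383 0.1404 0.1512]
cost 3.3259842403224296 rotsd deg [0.92 1.77 0.82] bias w/s mm [-0. -0.  0.  0. -0. -0.]
org [0.521  0.1675 0.1617] x tilt 42.44 y [ 0.028 -0.675  0.738] z [ 1.     0.017 -0.022] label [0.5391 0.1762 0.1744]
```

Run:
```python
from h import *
o=ctrl.get_obs(); c,K=cal('wrist'); T=np.linalg.inv(c['T_tool_cam'])
im=cv2.imread('pics/w19.png')[200:360,220:440]; im=cv2.resize(im,None,fx=3.6,fy=3.6,interpolation=cv2.INTER_CUBIC)
for s in (-1,1):
    for z in (-.008,.008):
        pr=None
        for x in np.arange(-.06,.0001,.005):
            p=T@np.array([x,s*.0178,z,1]); u=K@p[:3]; u=u[:2]/u[2]; q=tuple(int(v) for v in ((u-[220,200])*3.6))
            cv2.circle(im,q,2,(0,0,255) if z<0 else (255,0,0),-1)
    p=T@np.array([-.0188,s*.0178,0,1]); u=K@p[:3]; u=u[:2]/u[2]; cv2.circle(im,tuple(int(v) for v in ((u-[220,200])*3.6)),4,(0,255,0),1)
cv2.imwrite('pics/ov.png',im)
```

```text
(no output)
```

View pics/ov.png

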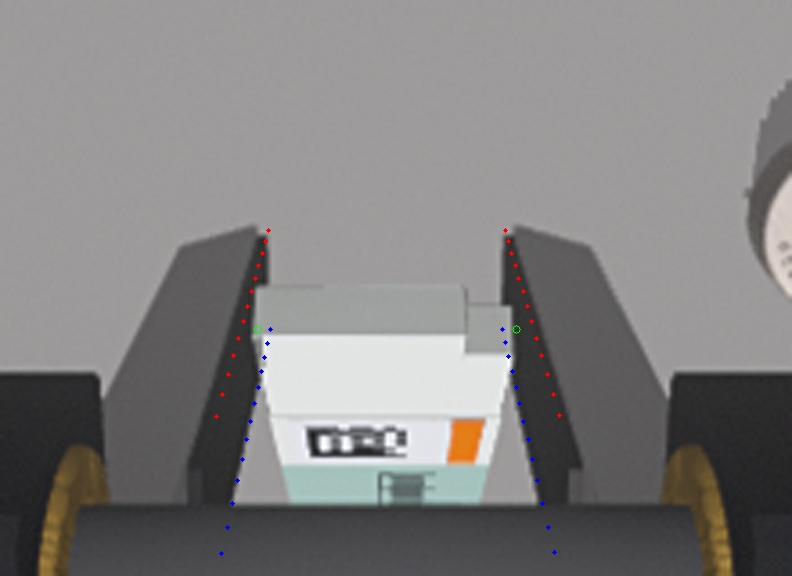

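Run:
```python
from h import *
C=np.array([.607,-.05]);x=np.array([.036,-.999]);y=np.array([.999,.036])
for p in [(262,140),(269,247)]:
    px=(370+(p[0]+.5)/4-.5,100+(p[1]+.5)/4-.5)
    q=bp('top',px,.3016); d=q[:2]-C; print(px,q.round(4),'reader',(d@x).round(4),(d@y).round(4),'-> wx',(d@x+.0156).round(4))
# rear: top rear edge
for p in [(388,108),(390,240),(446,128),(446,227)]:
    px=(370+(p[0]+.5)/4-.5,100+(p[1]+.5)/4-.5)
    q=bp('top',px,.3016+.062*.7071); d=q[:2]-C; print('rear',(d@x).round(4),(d@y).round(4))
```

```text
(435.125, 134.625) [ 0.7072 -0.0338  0.3016] reader -0.0126 0.1007 -> wx 0.003
(436.875, 161.375) [ 0.6621 -0.0363  0.3016] reader -0.0117 0.0556 -> wx 0.0039
rear 0.028 0.0995
rear 0.0261 0.0463
rear 0.0505 0.0911
rear 0.0483 0.0512
```

Run:
```python
from h import *
for px in [(350,108),(420,118),(436,105),(313,108)]:
    print(px,[bp('top',px,z)[:2].round(3) for z in (.05,.15,.25,.3)])
crop('pics/side0.png',60,150,290,340,3.4,'pics/cab.png')
crop('pics/top0.png',260,0,480,190,3.5,'pics/cabt.png')
```

```text
(350, 108) [array([0.84 , 0.092]), array([0.804, 0.098]), array([0.768, 0.104]), array([0.75 , 0.107])]
(420, 118) [array([ 0.822, -0.055]), array([ 0.787, -0.037]), array([ 0.753, -0.018]), array([ 0.735, -0.009])]
(436, 105) [array([ 0.851, -0.089]), array([ 0.814, -0.068]), array([ 0.777, -0.047]), array([ 0.758, -0.036])]
(313, 108) [array([0.838, 0.169]), array([0.802, 0.168]), array([0.766, 0.168]), array([0.748, 0.168])]
```

View pics/cab.png

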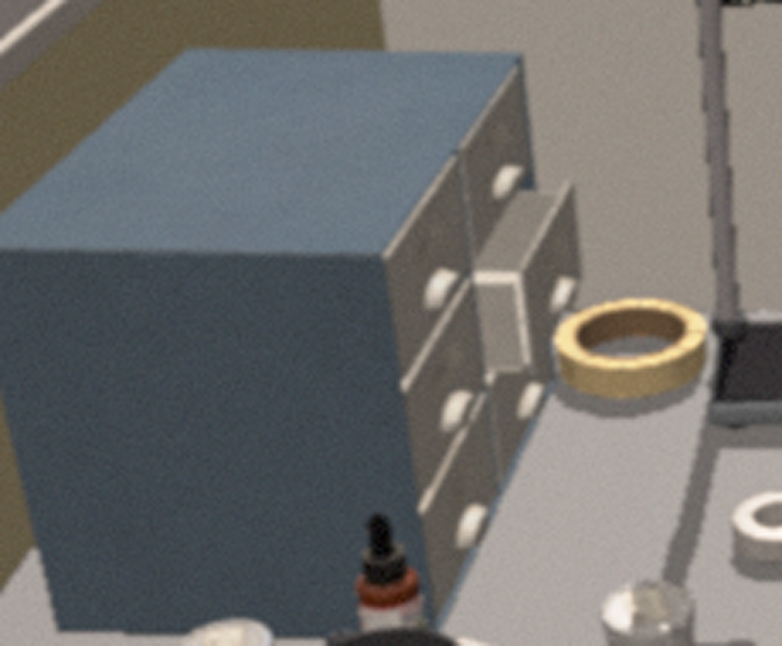

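View pics/cabt.png

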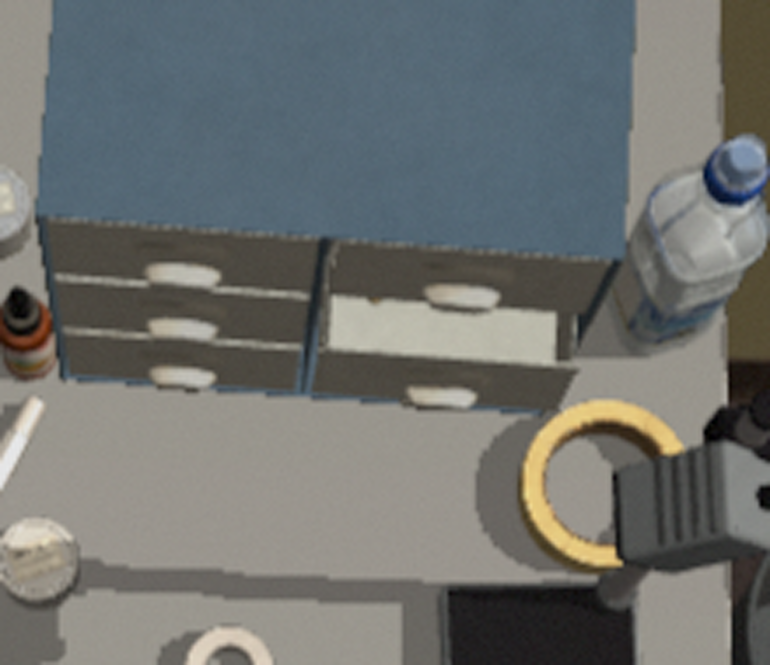

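Run:
```python
from h import *
go([.6823,.092,.192],2.05)
```

```text
t 22.37 pos [0.5372 0.1742 0.1646] yang 2.38 down [-2.e-03 -6.e-04 -1.e+00] q [ 0.25  0.37  1.53 -0.    1.25  0.21] w 0.0356 F [-0.74  0.17 -0.64]
shift cm [-2.76 14.15  8.82] norm 16.9
turn deg 0.33
```

>>> play_rows(newtons=40, increments=[[[210,0,0,0,0],[210,-0.5,0.6,0.4,0],[210,-0.6,1.2,0.7,0],[210,-0.7,1.6,1,0],[210,-0.5,2,1.2,0],[210,-0.4,2,1.2,0],[210,0,2,1.3,0],[210,0,1.8,1.2,0],[210,0,1.4,0.9,0],[210,0,1,0.6,0],[210,0,0.5,0.3,0],[210,0,0,0,0]]])

```text
time_s: 23.37
ee_pos: [0.6829, 0.0914, 0.1922]
eef_rot: [-1.468, 1.57, -2.998]
force: [0.7, 0.8, -0.5]
grip_width: 0.0353
```

Run:
```python
from h import *
go([.6823,.092,.192],2.05)
o=snap('wrist','pics/w20.png'); crop('pics/w20.png',250,230,410,345,5,'pics/w20c.png')
snap('side','pics/s20.png'); crop('pics/s20.png',240,90,400,230,5,'pics/s20c.png')
snap('top','pics/t20.png')
st()
```

```text
t 23.37 pos [0.6829 0.0914 0.1922] yang 2.33 down [-9.e-04 -1.e-04 -1.e+00] q [ 0.08  0.63  1.07 -0.    1.44  0.04] w 0.0353 F [ 0.67  0.79 -0.5 ]
shift cm [ 0.02 -0.06 -0.06] norm 0.09
turn deg 0.28
t 23.52 pos [0.6819 0.0927 0.193 ] yang 2.41 down [-4.e-04  1.e-04 -1.e+00] q [0.08 0.63 1.08 0.   1.44 0.04] w 0.0352 F [ 0.16 -0.67 -1.12]
```

View pics/w20c.png

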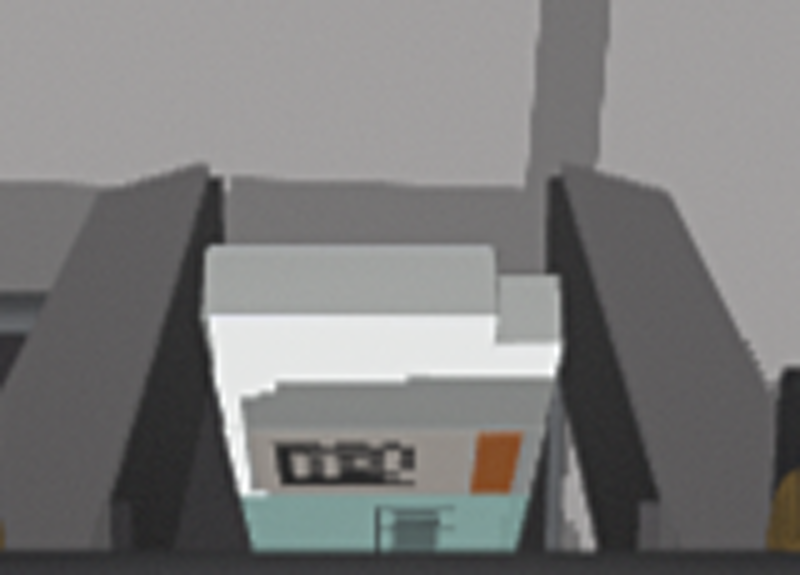

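View pics/s20c.png

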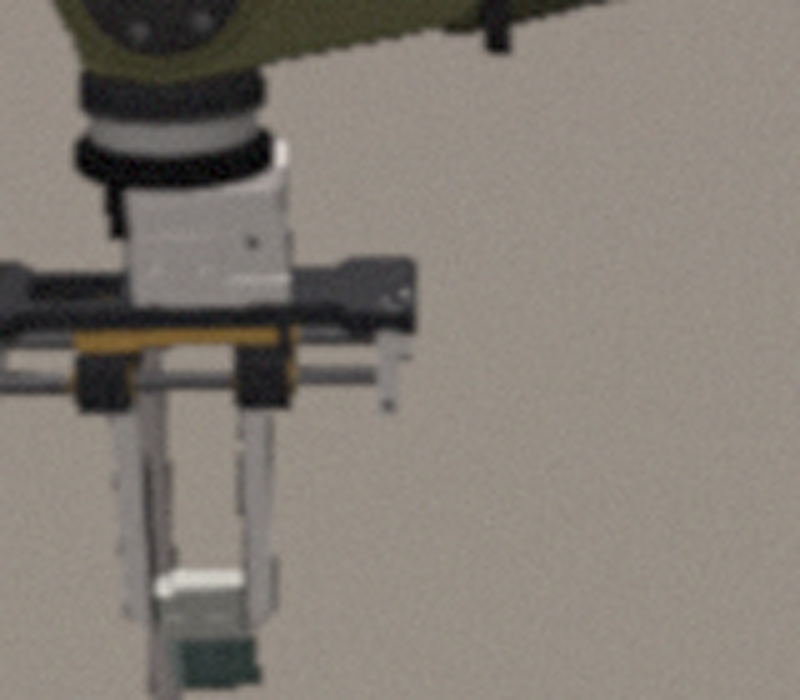

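View pics/t20.png

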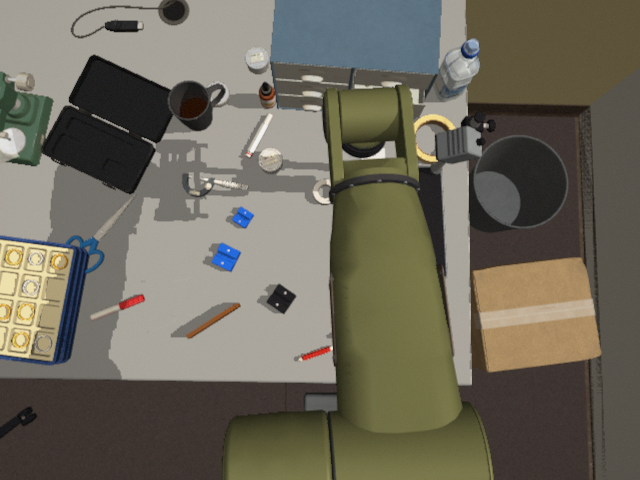

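>>> play_rows(increments=[[[210,0,0,0,0],[210,0,0,0,0],[210,0,0,0,0],[210,0,0,0,0],[210,0,0,0,0],[210,0,0,0,0]]])

```text
time_s: 24.02
ee_pos: [0.6823, 0.0923, 0.1931]
eef_rot: [1.207, 1.571, -0.322]
force: [-0.2, -0.9, -0.3]
grip_width: 0.0351
```

Run:
```python
from pnp import *
o=snap('wrist','pics/w21.png'); st()
a=cv2.imread('pics/w20.png').astype(int);b=cv2.imread('pics/w21.png').astype(int); print('diff',np.abs(a-b)[260:330,290:370].mean())
f=lambda x,y:(250+(x+.5)/5-.5,230+(y+.5)/5-.5)
P=[(60,4,0,f(206,314)),(60,4,29,f(495,314)),(53,4,29,f(497,342)),(53,4,36,f(560,341)),(28,4,36,f(543,430)),(2,4,0,f(247,495)),(2,4,36,f(524,495)),(60,-4,0,f(209,245)),(60,-4,29,f(494,246)),(53,-4,36,f(558,274))]
t,Rs=pnp(o,P); hx=np.array([.0255,-.7064,.7071]); print('angle to head x',np.degrees(np.arccos(Rs[:,1]@hx)).round(2),'spot err mm',((t+Rs@np.array([.015,.004,.018])-[.683,.057,.180])*1000).round(1))
```

```text
t 24.07 pos [0.6823 0.0923 0.1931] yang 2.38 down [-0.  0. -1.] q [0.08 0.63 1.08 0.   1.44 0.04] w 0.0354 F [ 0.33 -0.38 -0.56]
diff 3.8554761904761903
reproj [0.35 0.57 0.85 0.5  0.7  0.32 0.58 0.6  0.5  0.43]
slide org [0.6657 0.0496 0.166 ] x [-0.03   0.724  0.689] y [ 0.026 -0.689  0.724] z [0.999 0.039 0.002]
tilt of x deg 43.6 label y elev 46.4 z elev 0.1
grasp pt in slide mm [62.   4.2 18.3]
label pt [0.6834 0.0584 0.1793]
angle to head x 1.77 spot err mm [ 0.4  1.4 -0.7]
```

```bash
python3 -c "
from station import ctrl
print(ctrl.hand_in())"
```

```text
the job is handed in; nothing more can be done
None
```

I handed the job in at about 24 s, with the slide held label up in front of the reader's window and the dimmer on the green mark.

**Dimmer:** I gripped the cap and slid it about 19 mm. In both the wrist and top pictures the cap's white line lies on the green mark, which puts it at about 0.042.

**Slide:**
1. I gripped the notched frosted tab across its faces and lifted the slide out of the slot.
2. The moves only allow a downward-pointing tool, so the label could not be tilted in that grip. I set the slide upright on the top of its stand and pushed it over by the tab. It missed the finger meant to catch it and dropped flat on the stand, label up.
3. I re-gripped the tab by its edges. With a 3 N grip I let the slide pivot, its clear end resting on the desk, to about 45°, then clamped it (30 N, raised to 40 N for the carry) and carried it to the reading spot.

**Last checks (wrist camera):**
- **Position:** the label centre is about 2 mm from my estimate of the reading spot. That estimate is itself good to a few millimetres.
- **Angle:** the label normal is about 1.8° off the read head's axis, because the slide is tilted about 43.6° rather than 45°. I left this uncorrected.
- **Steadiness:** the slide's pose in the grip matched the one before the carry, and still did about 0.5 s after I stopped moving.
- **Grip:** the picture puts the grasp point at the very end of the tab, near the notch. That is further out than the 53 mm along the slide I aimed for, so the pads hold less of the tab than planned.
- **Other objects:** the ring gauge, oil tin and micrometer look unmoved in the last top view, though the arm partly covers the ring gauge.

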